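Reset the purge valve under its clear cover

ROBOT

A 6-joint arm with a two-finger parallel gripper is mounted at the origin on the work surface. World frame = base frame: x ahead of the robot, y to its left, z up, the work surface at z = 0. Lengths are in m, angles in rad, forces in N, time in s.
With the tool pointing down it reaches from about 0.375 to 0.975 m from the base axis. Payload 3.8 kg.
Tool frame: the origin (TCP) lies on the centre line of the jaws, within the pads' length; the fingertips stand 8 mm ahead of it and the grasp point (between the pads) lies 11 mm behind it; z points along the fingers, y is the direction in which the jaws open and shut (so a half turn about z gives the same grasp; the last joint's range is limited). The gripper opens to 85 mm and grips with 20 to 120 N. Pads are 22 mm wide; open, the fingers measure 114 mm over their backs; the gripper's body (76 mm by 85 mm) begins 54 mm behind the grasp point. The pads swing forward as they close: fully open they stand 13 mm farther back than shut.
Start: joints at [-1.272, 0.264, 1.604, -0, 1.274, -0.037], TCP at [0.222, -0.637, 0.199] pointing down, gripper open.
Joint ranges: [-2.63, 2.63], [-0.94, 2.18], [0.31, 2.57], [-1.31, 4.45], [0, 2.66], [-2.55, 2.55]. Speed limits (rad/s): [2.57, 2.57, 3.14, 3.14, 3.14, 3.14].

INTERFACE

Orientations are given as a rotation vector (axis times angle).
In Python, from workcell import bot gives the robot as it stands.
- The arm moves only by the tool arm_command, never from a script. Its arguments are lists of equal length, an entry for each row: "slide": the shift along the tool's x, y, z in m, a list of three; "angular": the turn, a rotation vector about the tool's x, y, z in degrees, a list of three; "hand": the finger opening in m, from 0 to 0.0854. A call has exactly 8 rows; each row shifts and turns the pose as measured when the row begins, along the tool's axes as they then stand; what a row does not reach is not made up. A row lasts 1/10 s, in which the tool goes at most 50 mm and 8.59 degrees, less where a joint would pass 70% of its speed; a pose out of reach is approached as far as the arm can. A call is refused whole if a number of a shift passes 0.05 or a number of a turn 8.59, either way. A call with a gripper value outside its range is refused whole. The fingers move at their own pace and stop on an object; "squeeze" is the grip in N (left out, the last holds). Time passes only in rows, so rows that do not move let the fingers close, or fill a call up. It gives the time, the measured TCP pose, the force and the opening at its end, in the units of the state.
- bot.read_state(): the state, without advancing time (a new reading comes with each control period).
- bot.read_camera(name): name is "scene" or "top" or "wrist"; returns the picture (420x560x3 uint8, red, green, blue); there is no depth.
- bot.get_calibration(name): a dict with "fx", "fy", "cx", "cy" (pixels), "R" (3x3) and "t" (3): a world point X has camera coordinates R X + t. Camera axes: x right, y down, z forward; pixel columns grow to the right and rows downward; lengths in m; the calibration is good to about 2 mm. A picture is of the moment at which its call begins: read the wrist's pose just before it. get_calibration takes no time and is no camera call; for the wrist camera it gives the pose at the moment of the call.
- bot.finish_job(): hands the job in, once; it reports no verdict.
The state is a dict: "time": time; "q": joint angles; "joint_vel": joint speeds; "joint_torque": joint torques, N m; "tool_pos": TCP position; "tcp_rot": TCP orientation; "wrist_force": force on the tool from outside, world axes, zero at the start; "torque": the same for the moment, N m; "width": opening from 0.0 (shut) to 1.0 (fully open).
Only numpy, scipy, OpenCV 4.12 (cv2) and the standard library are available. Lean on these libraries where they do the work, as an engineer would, in place of code of your own. Each camera call takes 0.05 s, during which the arm holds its last target.

TASK

Push the blade of the flat lever lying on the bench into the notch of the valve box, lever up the clear cover with it, not with the fingers, swing the cover open past upright so that it stays, and lay the lever down on the bench outside the box. Then wind the handwheel clockwise by its crank handle until it is shut against its stop, and back it off exactly two full turns. Finish holding: the program ends with the gripper still gripping the crank handle, the wheel at rest there, and the other things on the bench left where they stand.

Things in the scene. Friction and masses are not known exactly. Their poses are not given: they have to be found in the camera images.
- valve_box: white open-topped box 172 x 172 mm, 86 mm high, fixed to the bench, under a clear flat cover; walls 6 mm thick, floor 8 mm. Origin at the centre of its underside, z up. The cover's hinge runs along the rim of the +y wall; the notch is in the -y wall. The handwheel stands in the middle of the box; the copper pipes leave through the +x wall.
- notch (a point): centre of the notch, on the outer face of the box's -y wall: a gap 50 mm long (along the box's x) and 12 mm high between the top of the cut-down wall (74 mm above the bench) and the cover's underside (86 mm). Same axes as the box; a blade goes in along the box's +y. Behind it is free space: at least 35 mm inwards before anything on the wheel can be met.
- cover (a joint): angle of the clear plastic cover, rad: 0 shut (start), 1.57 upright, 1.92 fully open leaning back. Plate 172 x 172 x 5 mm, 120 g, hinged along the box's +y rim at 86 mm height, flush with the outer faces of the walls. The hinge is stiff (0.15 N m): it stays where it is left; about 1.5 N at the free edge lifts it. It must not be raised with the fingers; they may touch it once it is more than 0.3 rad open.
- hinge_line (a point): middle of the cover's hinge line (86 mm from the box's centre along its +y, 86 mm above the bench); does not move with the cover
- lever: flat lever, loose, 200 mm long, about 90 g: a wooden handle 110 long x 18 wide x 22 mm high, and a thin flat steel blade 90 long x 18 wide x 3 mm thick going on from its end. Lies on the bench with the blade level. Origin on the underside of the handle, 25 mm behind the blade's root (near the balance point), z up, +x towards the blade: the handle runs from x = -85 to +25 mm, the blade from +25 to +115 mm; the blade's mid-thickness is 11 mm above the handle's underside.
- blade_tip (a point): the end of the lever's blade, mid-thickness
- wheel (a joint): turn of the handwheel, rad: 0 = shut on its stop, growing counter-clockwise seen from above (opening), 6.283 per full turn; starts between 1.5 and 5.5; the far stop is at 18.85. Two turns open is 12.566. Friction 0.08 N m (about 2.5 N at the crank handle); it stays where it is left.
- wheel_axis (a point): centre of the handwheel, on its vertical axis, 38 mm above the bench (dark three-spoked wheel, 80 mm across its rim, rim 8 mm thick, top at 42 mm). Its x axis points to the crank handle and turns with the wheel; at wheel value 0 it lies along the box's x axis.
- grip_mid (a point): middle of the crank handle, 64.5 mm above the bench, 32 mm from the wheel's axis
- crank_grip: black upright crank handle on the wheel's rim, round, 20 mm across, from 42.5 to 80.5 mm above the bench. It spins freely on its own pin, so it can be gripped from above and led round without turning the gripper. Origin at the middle of its lower end; z up.
- beaker: bystander: empty glass beaker, 70 mm across, 90 mm high; origin at its underside
- cylinder: bystander: tall empty glass measuring cylinder, 38 mm across on a 68 mm foot, 200 mm high; origin at its underside
- bottle: bystander: amber bottle, 64 mm across, 130 mm high; origin at its underside
- dish: bystander: flat clear dish, 84 mm across, 16 mm high; origin at its underside
- slide_box: bystander: small cardboard box 90 x 35 x 30 mm; origin at its underside
- brush: bystander: wooden-handled brush 160 mm long, 20 mm thick; origin at its middle, underside
- mortar: bystander: white ceramic bowl, 76 mm across, 45 mm high; origin at its underside
Things that resemble listed ones, but are neither listed nor needed, are in the scene too. Of the things like the lever, leave any that is blue, orange or red; of the rest the larger one is meant.

How it is judged:
On the way, in this order (a step that is already met when the one before it is completed fails the run):
1. the cover is levered up by the blade (more than 0.15 rad, blade pressing on it) (value of joint cover above 0.15 rad and contact force between lever and cover above 0.2 N), for 0.1 s.
2. the cover stands open past upright (more than 1.6 rad) (value of joint cover above 1.6 rad), for 0.2 s.
3. the lever lies on the bench outside the box, let go (height (world z) of lever below 0.02 m and horizontal distance between lever and valve_box above 0.09 m and contact force between the fingers and lever below 0.1 N), for 0.2 s.
4. the wheel is shut against its stop (within 0.1 rad) (value of joint wheel below 0.1 rad), for 0.2 s.
At the end, for the whole second after the job is handed in: The wheel stands 12.566 rad (two turns) from its stop within 0.26 rad (15 degrees), at rest, with the fingers gripping the crank handle (more than 2 N); the cover is open past 1.6 rad and the lever lies on the bench outside the box (origin lower than 20 mm, more than 90 mm from the box's centre) (value of joint wheel between 12.306 and 12.826 rad and velocity of joint wheel between -0.1 and 0.1 rad/s and contact force between the fingers and crank_grip above 2 N and value of joint cover above 1.6 rad and height (world z) of lever below 0.02 m and horizontal distance between lever and valve_box above 0.09 m); the arm keeps its last pose, push and grip.
It fails at once if the fingers press on the cover (over 1 N) before it is 0.3 rad open (value of joint cover below 0.3 rad and contact force between the fingers and cover above 1 N).
It fails at once if a bystander is shifted more than 30 mm or tipped over (distance of any of beaker, cylinder, bottle, dish, slide_box, brush, mortar from where it was at the start of the episode above 0.03 m or angle between any of beaker, cylinder, bottle, dish, slide_box, brush, mortar's own z axis and vertical above 0.5 rad).
It also fails if it takes over 72 s, if anything falls off the work surface, if the arm or the gripper's body presses on something with over 40 N, if the wrist force passes 120 N, or if a joint passes its speed limit or range.

## Working session

There is one attempt and no reset: what is moved stays moved. The work goes in short steps, Python scripts to look and compute and a tool call to move; the robot and the scene stay as the last step left them, time stands still between calls to the robot, and variables do not carry over. Pictures are saved under pics/ and viewed, and the job is handed in when it is done.

Besides the shell and the picture viewer there is one more tool, called in YAML: its name, and indented under it one key for each argument. arm_command: Moves the arm, as the interface text tells. Its arguments: {"type":"object","properties":{"slide":{"type":"array","items":{"type":"array","items":{"type":"number"}}},"angular":{"type":"array","items":{"type":"array","items":{"type":"number"}}},"hand":{"type":"array","items":{"type":"number"}},"squeeze":{"type":"number"}},"required":["slide","angular","hand"]}

```bash
ls; mkdir -p pics
python3 - <<'E'
from workcell import bot
import cv2
s=bot.read_state();print(s)
for n in ("scene","top"):
    im=bot.read_camera(n); cv2.imwrite(f"pics/{n}0.png",im[:,:,::-1])
    print(n,bot.get_calibration(n))
E
```

```text
pics
{'time': 0.0, 'q': array([-1.27192805e+00,  2.64791049e-01,  1.60542198e+00, -1.95901990e-05,
        1.27370338e+00, -3.68863057e-02]), 'joint_vel': array([ 4.97550424e-05,  4.57182602e-04,  1.31074388e-03, -4.31030756e-04,
        5.94588159e-04, -2.51781748e-03]), 'joint_torque': array([-1.83046774e-03, -5.15118599e+01, -3.67313468e+01, -1.51506310e-04,
        1.30131273e-02,  1.53954187e-05]), 'tool_pos': array([ 0.22215535, -0.6365138 ,  0.19811068]), 'tcp_rot': array([-3.09515652e+00, -5.24552635e-01,  5.05559558e-04]), 'wrist_force': array([-0.4433204 ,  0.32475468, -0.31304278]), 'torque': array([-0.01592753, -0.02243656, -0.05472302]), 'width': 1.0021957809792883}
scene {'fx': 389.02239879272315, 'fy': 389.02239879272315, 'cx': 276.4522467407745, 'cy': 201.991589332859, 'R': array([[ 0.60867656,  0.79335204,  0.01026595],
       [ 0.45891149, -0.34147275, -0.82024179],
       [-0.64723496,  0.50397311, -0.57192483]]), 't': array([-0.32910569, -0.20387921,  1.7877054 ])}
top {'fx': 402.9219395889633, 'fy': 402.9219395889633, 'cx': 275.7205544967409, 'cy': 212.60451980284066, 'R': array([[ 0.00440524, -0.99996353,  0.00731637],
       [-0.99507143, -0.00510825, -0.09902901],
       [ 0.09906278, -0.00684407, -0.99505765]]), 't': array([-0.03895994,  0.52775702,  1.13764162])}
```

View pics/scene0.png

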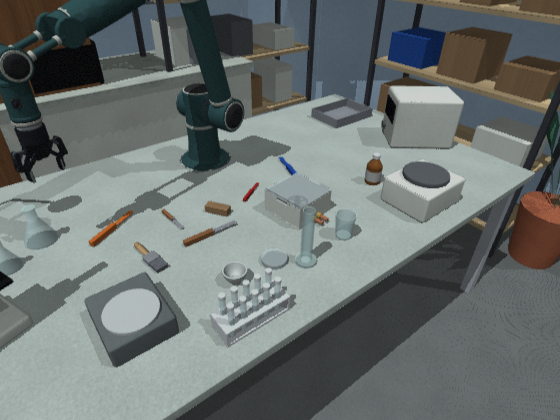

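View pics/top0.png

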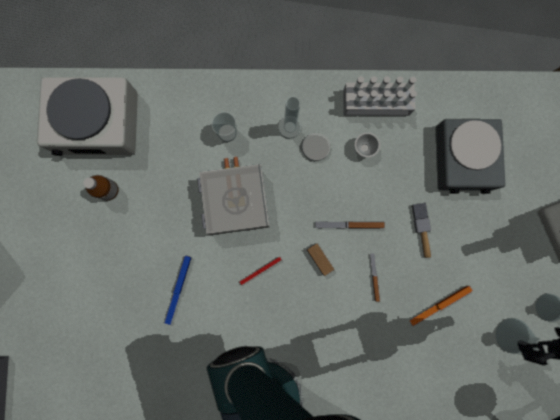

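```bash
cat > h.py <<'E'
import numpy as np, cv2
from workcell import bot
def ray(c,u,v):
    R=np.array(c['R']);t=np.array(c['t'])
    d=R.T@np.array([(u-c['cx'])/c['fx'],(v-c['cy'])/c['fy'],1]); return -R.T@t,d
def atz(c,u,v,z):
    o,d=ray(c,u,v); return o+d*(z-o[2])/d[2]
def proj(c,X):
    p=np.array(c['R'])@np.array(X)+np.array(c['t']); return np.array([c['fx']*p[0]/p[2]+c['cx'],c['fy']*p[1]/p[2]+c['cy']])
E
python3 - <<'E'
import cv2
from h import *
im=cv2.imread('pics/top0.png')
cv2.imwrite('pics/c1.png',cv2.resize(im[150:250,190:290],None,fx=6,fy=6,interpolation=cv2.INTER_CUBIC))
cv2.imwrite('pics/c2.png',cv2.resize(im[200:310,300:440],None,fx=5,fy=5,interpolation=cv2.INTER_CUBIC))
E
```

```text
(no output)
```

View pics/c1.png

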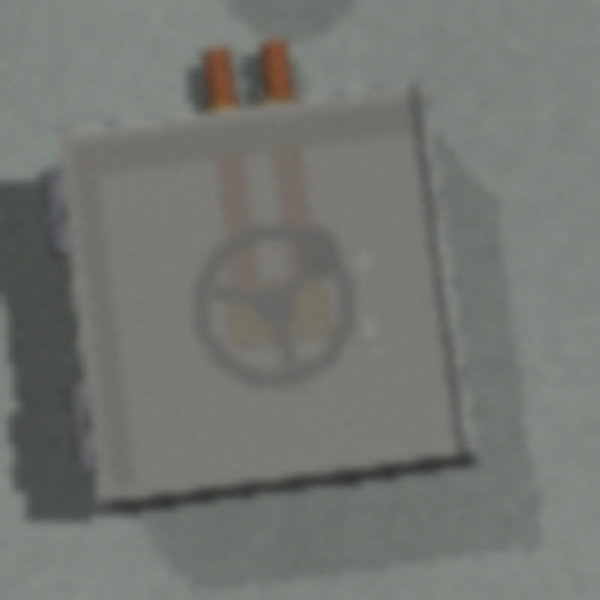

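View pics/c2.png

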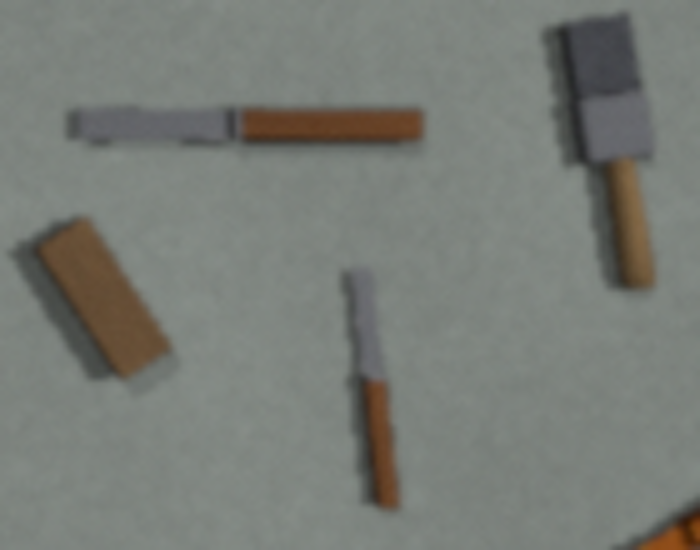

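Run:
```python
from h import *
c=bot.get_calibration('top')
P=[atz(c,190+u/6,150+v/6,.091) for u,v in [(68,138),(415,92),(470,460),(100,500)]]
for p in P: print('box',p.round(4))
ctr=sum(P)/4;print(ctr, [np.linalg.norm(P[i]-P[i-1]).round(4) for i in range(4)])
for a,b in((0,1),(3,2),(2,1),(3,0)):
    d=P[b]-P[a];print(np.degrees(np.arctan2(d[1],d[0])))
print('crank',atz(c,190+318/6,150+250/6,.0805), 'hub',atz(c,190+275/6,150+305/6,.042))
for u,v,z in [(422,109,.022),(422,142,.022),(242,109,.022),(242,141,.022),(422,125,.022),(229,125,.0125),(67,125,.0125),(72,110,.0125),(72,140,.0125)]:
    print('lever',atz(c,300+u/5,200+v/5,z).round(4))
for n,u,v,z in [('cyl',288,128,0),('beaker',225,130,0),('dish',316,148,.016),('mortar',367,146,.045),('slide',320,259,.03),('bot',108,190,0)]:
    print(n,atz(c,u,v,z).round(3))
```

```text
box [0.6299 0.1691 0.091 ]
box [0.6523 0.0103 0.091 ]
box [ 0.483  -0.0161  0.091 ]
box [0.4641 0.1509 0.091 ]
[0.55733161 0.0785449  0.091     ] [np.float64(0.1668), np.float64(0.1604), np.float64(0.1714), np.float64(0.1681)]
-81.97417176344482
-83.53992129179497
8.841921474000616
6.261274734270849
crank [0.58028855 0.05470602 0.0805    ] hub [0.55957729 0.07773369 0.042     ]
lever [ 0.5032 -0.3516  0.022 ]
lever [ 0.484  -0.3512  0.022 ]
lever [ 0.5027 -0.2471  0.022 ]
lever [ 0.4841 -0.2469  0.022 ]
lever [ 0.4939 -0.3514  0.022 ]
lever [ 0.494  -0.2412  0.0125]
lever [ 0.4935 -0.1466  0.0125]
lever [ 0.5023 -0.1496  0.0125]
lever [ 0.4848 -0.1495  0.0125]
cyl [ 0.787 -0.073  0.   ]
beaker [0.78  0.117 0.   ]
dish [ 0.722 -0.155  0.016]
mortar [ 0.721 -0.3    0.045]
slide [ 0.395 -0.163  0.03 ]
bot [0.595 0.46  0.   ]
```

```bash
cat >> h.py <<'E'
from scipy.spatial.transform import Rotation as Ro
def down(az):  # tool pointing down with tool x azimuth az (deg)
    a=np.radians(az); x=np.array([np.cos(a),np.sin(a),0]); z=np.array([0,0,-1.]); return Ro.from_matrix(np.c_[x,np.cross(z,x),z])
def plan(pts,rots=None,hand=.0854,start=None):
    """world waypoints (one per row) and rotations -> tool rows"""
    s=bot.read_state(); p=np.array(s['tool_pos']); R=Ro.from_rotvec(s['tcp_rot'])
    S=[];A=[]
    for i,q in enumerate(pts):
        Rn=rots[i] if rots is not None else R
        S.append((R.inv().apply(np.array(q)-p)).round(4).tolist()); A.append(np.degrees((R.inv()*Rn).as_rotvec()).round(2).tolist())
        p=np.array(q);R=Rn
    print('slide',S);print('ang',A);print('hand',[hand]*len(S)); 
    print('max',np.abs(S).max(),np.abs(A).max())
def st():
    s=bot.read_state(); R=Ro.from_rotvec(s['tcp_rot']).as_matrix()
    print('t',round(s['time'],2),'p',s['tool_pos'].round(4),'xaz',np.degrees(np.arctan2(R[1,0],R[0,0])).round(2),'z',R[:,2].round(3),'F',s['wrist_force'].round(2),'T',s['torque'].round(2),'w',round(s['width'],3),'q',s['q'].round(2))
    return s
def goto(target,az,n=8,hand=.0854,zprof=None):
    s=bot.read_state(); p=np.array(s['tool_pos']); R0=Ro.from_rotvec(s['tcp_rot']); Rt=down(az)
    rv=(R0.inv()*Rt).as_rotvec(); print('total turn',np.degrees(rv).round(1))
    pts=[p+(np.array(target)-p)*(i+1)/n for i in range(n)]; rots=[R0*Ro.from_rotvec(rv*(i+1)/n) for i in range(n)]
    plan(pts,rots,hand)
E
python3 - <<'E'
from h import *
st();goto([.494,-.29,.2],90,9)
E
```

```text
t 0.1 p [ 0.2222 -0.6366  0.1983] xaz 19.24 z [-0.001  0.002 -1.   ] F [ 0.53  0.49 -0.5 ] T [ 0.01 -0.01  0.01] w 0.998 q [-1.27  0.26  1.61 -0.    1.27 -0.04]
total turn [ -0.1  -0.1 -70.8]
slide [[0.0412, -0.0264, -0.0001], [0.0444, -0.0205, -0.0001], [0.0468, -0.0143, -0.0002], [0.0483, -0.0077, -0.0002], [0.0489, -0.001, -0.0002], [0.0486, 0.0057, -0.0002], [0.0474, 0.0123, -0.0002], [0.0453, 0.0186, -0.0002], [0.0423, 0.0246, -0.0002]]
ang [[-0.01, -0.01, -7.86], [-0.01, -0.01, -7.86], [-0.01, -0.01, -7.86], [-0.01, -0.01, -7.86], [-0.01, -0.01, -7.86], [-0.01, -0.01, -7.86], [-0.01, -0.01, -7.86], [-0.01, -0.01, -7.86], [-0.01, -0.01, -7.86]]
hand [0.0854, 0.0854, 0.0854, 0.0854, 0.0854, 0.0854, 0.0854, 0.0854, 0.0854]
max 0.0489 7.86
```

arm_command:
  slide:
    - [0.041,-0.026,0]
    - [0.044,-0.02,0]
    - [0.047,-0.014,0]
    - [0.048,-0.008,0]
    - [0.049,-0.001,0]
    - [0.049,0.006,0]
    - [0.047,0.012,0]
    - [0.045,0.019,0]
  angular:
    - [0,0,-7.9]
    - [0,0,-7.9]
    - [0,0,-7.9]
    - [0,0,-7.9]
    - [0,0,-7.9]
    - [0,0,-7.9]
    - [0,0,-7.9]
    - [0,0,-7.9]
  hand: [0.0854,0.0854,0.0854,0.0854,0.0854,0.0854,0.0854,0.0854]

```text
time: 0.9
tool_pos: [0.4584, -0.3214, 0.193]
tcp_rot: [-2.324, -2.102, -0.0]
wrist_force: [0.9, -0.0, -0.4]
width: 0.998
```

Run:
```python
from h import *
st();goto([.494,-.27,.2],90,4)
c=bot.get_calibration('wrist');cv2.imwrite('pics/w1.png',bot.read_camera('wrist')[:,:,::-1]);print(c)
```

```text
t 0.9 p [ 0.4584 -0.3214  0.193 ] xaz 84.24 z [-0.005  0.006 -1.   ] F [ 0.86 -0.01 -0.4 ] T [ 0.04 -0.06 -0.04] w 0.998 q [-0.66  0.06  1.86  0.    1.24 -0.56]
total turn [-0.3 -0.3 -5.8]
slide [[0.0137, 0.0076, -0.0017], [0.0135, 0.0079, -0.0017], [0.0133, 0.0082, -0.0017], [0.0131, 0.0086, -0.0018]]
ang [[-0.08, -0.08, -1.44], [-0.08, -0.08, -1.44], [-0.08, -0.08, -1.44], [-0.08, -0.08, -1.44]]
hand [0.0854, 0.0854, 0.0854, 0.0854]
max 0.0137 1.44
{'fx': 350.5751694462098, 'fy': 350.5751694462098, 'cx': 277.0030678755391, 'cy': 203.9837315341504, 'R': array([[ 0.9949588 , -0.10010582, -0.00598405],
       [-0.09346408, -0.94726833,  0.30650804],
       [-0.03635174, -0.30440358, -0.95184926]]), 't': array([-0.48679858, -0.29992388,  0.29275814])}
```

View pics/w1.png

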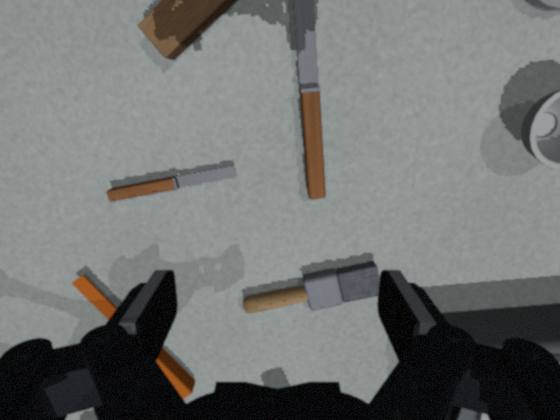

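Run:
```python
from h import *
c=bot.get_calibration('wrist')
for u,v,z in [(309,198,.022),(325,196,.022),(302,93,.022),(320,92,.022),(316,197,.022),(310.5,92,.022),(300,85,.0125),(320,84,.0125)]: print((u,v),atz(c,u,v,z).round(4))
goto([.494,-.27,.1],90,5)
```

```text
(309, 198) [ 0.4922 -0.3433  0.022 ]
(325, 196) [ 0.5087 -0.3427  0.022 ]
(302, 93) [ 0.4922 -0.2399  0.022 ]
(320, 92) [ 0.5091 -0.2405  0.022 ]
(316, 197) [ 0.4995 -0.3429  0.022 ]
(310.5, 92) [ 0.5003 -0.2397  0.022 ]
(300, 85) [ 0.4914 -0.2324  0.0125]
(320, 84) [ 0.5106 -0.2333  0.0125]
total turn [-0.1 -0.6 -5.2]
slide [[0.0093, 0.0055, 0.0187], [0.0092, 0.0056, 0.0187], [0.0092, 0.0058, 0.0186], [0.0091, 0.006, 0.0186], [0.0091, 0.0061, 0.0186]]
ang [[-0.03, -0.13, -1.04], [-0.03, -0.13, -1.04], [-0.03, -0.13, -1.04], [-0.03, -0.13, -1.04], [-0.03, -0.13, -1.04]]
hand [0.0854, 0.0854, 0.0854, 0.0854, 0.0854]
max 0.0187 1.04
```

arm_command:
  slide:
    - [0.01,0.007,0.02]
    - [0.01,0.007,0.02]
    - [0.01,0.006,0.02]
    - [0.007,0.006,0.013]
    - [0.004,0.004,0]
    - [0,0,0]
    - [0,0,0]
    - [0,0,0]
  angular:
    - [0,0,-1.3]
    - [0,0,-1.3]
    - [0,0,-1.3]
    - [0,0,-1.3]
    - [0,0,0]
    - [0,0,0]
    - [0,0,0]
    - [0,0,0]
  hand: [0.0854,0.0854,0.0854,0.0854,0.0854,0.0854,0.0854,0.0854]

```text
time: 1.75
tool_pos: [0.4977, -0.2705, 0.1188]
tcp_rot: [-2.206, -2.225, -0.009]
wrist_force: [-0.2, 0.6, 0.1]
width: 1.004
```

Run:
```python
from h import *
st()
c=bot.get_calibration('wrist');cv2.imwrite('pics/w2.png',bot.read_camera('wrist')[:,:,::-1])
import pickle;pickle.dump(c,open('c.pkl','wb'))
st()
```

```text
t 1.75 p [ 0.4977 -0.2705  0.1188] xaz 90.49 z [-0.001  0.01  -1.   ] F [-0.16  0.57  0.06] T [-0.01 -0.03 -0.  ] w 1.004 q [-0.55  0.13  1.92  0.01  1.1  -0.56]
t 1.8 p [ 0.4978 -0.2707  0.119 ] xaz 90.49 z [-0.001  0.01  -1.   ] F [ 1.43 -0.04  0.19] T [ 0.02 -0.01 -0.03] w 0.999 q [-0.55  0.13  1.92  0.01  1.1  -0.56]
```

View pics/w2.png

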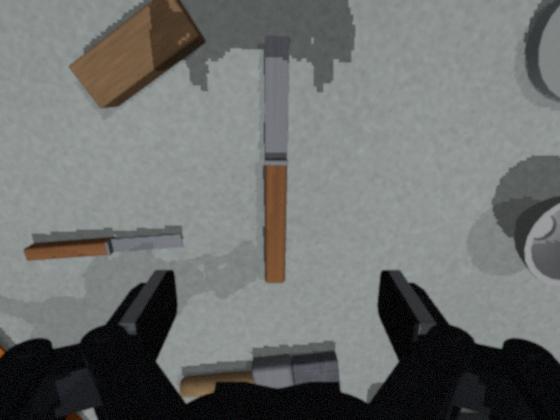

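Run:
```python
from h import *
import pickle;c=pickle.load(open('c.pkl','rb'))
for u,v,z in [(275,282,.022),(276,166,.022),(276,160,.022),(277,37,.0125)]: print((u,v),atz(c,u,v,z).round(4))
```

```text
(275, 282) [ 0.4961 -0.351   0.022 ]
(276, 166) [ 0.4962 -0.248   0.022 ]
(276, 160) [ 0.4962 -0.2432  0.022 ]
(277, 37) [ 0.4961 -0.1542  0.0125]
```

arm_command:
  slide:
    - [-0.008,-0.002,0.03]
    - [-0.008,0,0.03]
    - [-0.008,0,0.03]
    - [0,0,0.012]
    - [0,0,0.004]
    - [0,0,0.001]
    - [0,0,0]
    - [0,0,0]
  angular:
    - [0,0,0]
    - [0,0,0]
    - [0,0,0]
    - [0,0,0]
    - [0,0,0]
    - [0,0,0]
    - [0,0,0]
    - [0,0,0]
  hand: [0.05,0.05,0.05,0.05,0.05,0.05,0.05,0.05]
  squeeze: 80

```text
time: 2.6
tool_pos: [0.5024, -0.3009, 0.019]
tcp_rot: [2.209, 2.22, 0.015]
wrist_force: [0.9, 0.1, -0.2]
width: 0.583
```

Run:
```python
from h import *
st()
```

```text
t 2.6 p [ 0.5024 -0.3009  0.019 ] xaz 90.27 z [ 0.014 -0.    -1.   ] F [ 0.87  0.06 -0.16] T [0.   0.02 0.03] w 0.583 q [-0.59  0.26  1.97  0.01  0.9  -0.6 ]
```

arm_command:
  slide:
    - [0.0,-0.006,0.0]
    - [0,-0.001,0.006]
    - [0,0,0.002]
    - [0,0,0]
    - [0,0,0]
    - [0,0,0]
    - [0,0,0]
    - [0,0,0]
  angular:
    - [0.8,0,0]
    - [0,0,0]
    - [0,0,0]
    - [0,0,0]
    - [0,0,0]
    - [0,0,0]
    - [0,0,0]
    - [0,0,0]
  hand: [0.05,0.05,0.05,0.05,0,0,0,0]

```text
time: 3.4
tool_pos: [0.4969, -0.3015, 0.0132]
tcp_rot: [2.212, 2.225, 0.0]
wrist_force: [0.1, -0.4, -0.1]
width: -0.0
```

Run:
```python
from h import *
st()
```

```text
t 3.4 p [ 0.4969 -0.3015  0.0132] xaz 90.32 z [ 0.003 -0.003 -1.   ] F [ 0.05 -0.45 -0.13] T [-0.02  0.02 -0.02] w -0.0 q [-0.59  0.27  1.97 -0.    0.9  -0.59]
```

Run:
```python
from h import *
cv2.imwrite('pics/w3.png',bot.read_camera('wrist')[:,:,::-1])
cv2.imwrite('pics/t3.png',cv2.resize(bot.read_camera('top')[150:350,250:450,::-1],None,fx=3,fy=3))
```

```text
(no output)
```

View pics/w3.png

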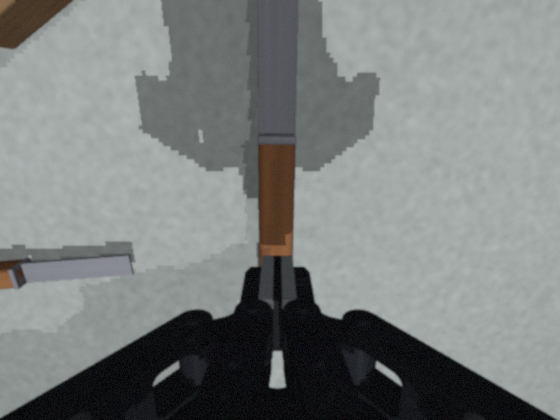

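View pics/t3.png

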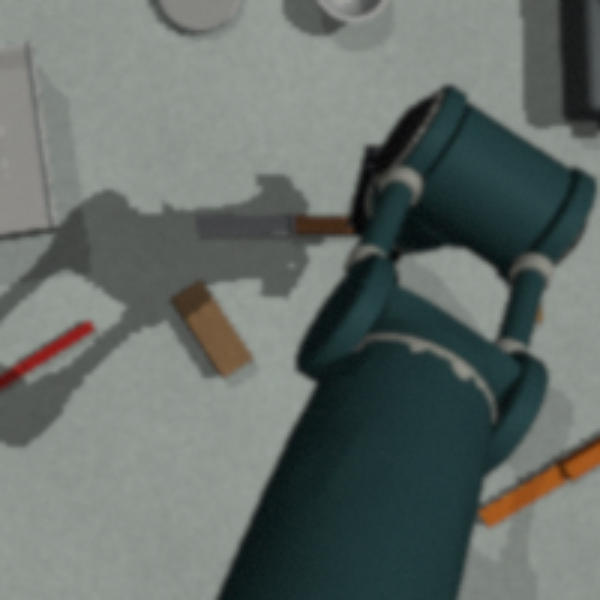

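Run:
```python
from h import *
s=st()
c=bot.get_calibration('wrist')
for u,v,z in [(277,255,.022),(277,255,0),(277,235,.022),(277,140,.022)]: print((u,v,z),atz(c,u,v,z).round(4))
p=s['tool_pos'];R=Ro.from_rotvec(s['tcp_rot']).as_matrix()
for k in (-.011,0,.008): print(k,proj(c,p+R[:,2]*k))
im=cv2.imread('pics/w3.png')[220:400,180:380];cv2.imwrite('pics/w3c.png',cv2.resize(im,None,fx=3.5,fy=3.3,interpolation=cv2.INTER_CUBIC))
```

```text
t 3.5 p [ 0.4969 -0.3016  0.0132] xaz 90.32 z [ 0.003 -0.003 -1.   ] F [0.12 0.15 0.88] T [-0.03  0.02 -0.02] w 0.003 q [-0.59  0.27  1.97 -0.    0.9  -0.59]
(277, 255, 0.022) [ 0.4965 -0.3047  0.022 ]
(277, 255, 0) [ 0.4966 -0.3158  0.    ]
(277, 235, 0.022) [ 0.4964 -0.2934  0.022 ]
(277, 140, 0.022) [ 0.4962 -0.2452  0.022 ]
-0.011 [277.72385352 251.2957103 ]
0 [277.69224137 242.38099849]
0.008 [277.6713487  236.48921069]
```

View pics/w3c.png

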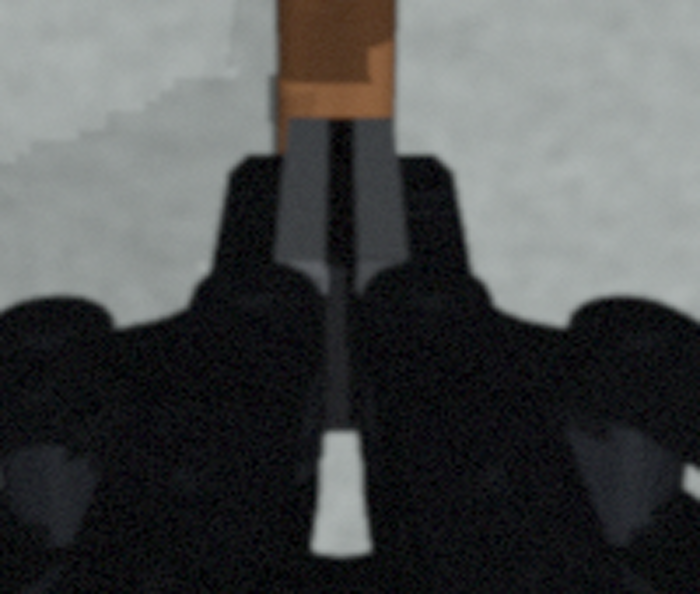

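Run:
```python
from h import *
s=st()
c=bot.get_calibration('scene')
im=bot.read_camera('scene')[:,:,::-1]
p=s['tool_pos']
for k in (-.011,0,.008,-.065): print(k,proj(c,p-np.array([0,0,k])))
cc=bot.get_calibration('wrist');R=np.array(cc['R']);o=-R.T@np.array(cc['t']);print('cam',o,'rel',o-p)
X=np.array([.4965,-.2965,.022]);print('w px at axis',cc['fx']*.018/((R@X+np.array(cc['t']))[2]))
u,v=proj(c,p).astype(int)
cv2.imwrite('pics/s3.png',cv2.resize(im[v-60:v+40,u-70:u+70],None,fx=5,fy=5,interpolation=cv2.INTER_CUBIC))
```

```text
t 3.5 p [ 0.4969 -0.3016  0.0132] xaz 90.32 z [ 0.003 -0.003 -1.   ] F [0.12 0.15 0.88] T [-0.03  0.02 -0.02] w 0.003 q [-0.59  0.27  1.97 -0.    0.9  -0.59]
-0.011 [196.96818074 234.08267981]
0 [197.31727561 236.61459286]
0.008 [197.56905861 238.44072303]
-0.065 [195.20425436 221.28928558]
cam [ 0.49559556 -0.22200329  0.1872733 ] rel [-0.00128101  0.07956522  0.17406297]
w px at axis 34.99647262135697
```

View pics/s3.png

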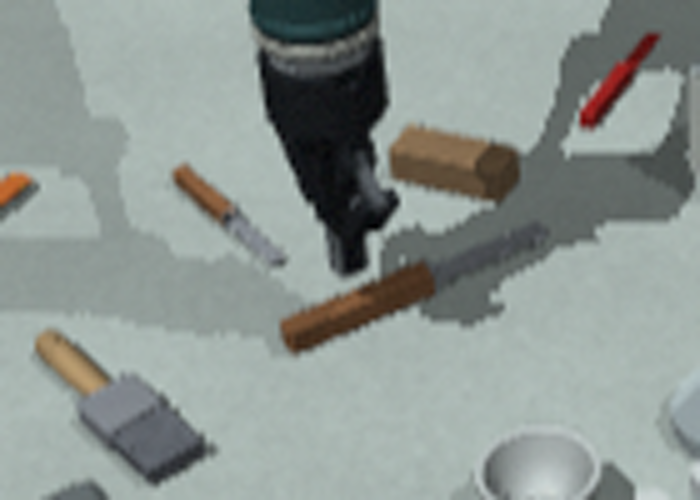

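Run:
```python
from h import *
s=bot.read_state()
cc=bot.get_calibration('wrist');c=bot.get_calibration('scene')
p=s['tool_pos'];R=Ro.from_rotvec(s['tcp_rot']).as_matrix()
for k in (-.05,-.045,-.04,-.035,-.03,-.025,-.02): print(k,[proj(cc,p+R[:,2]*k+R[:,0]*d)[1].round(1) for d in(-.011,0,.011)],[proj(c,p+R[:,2]*k+R[:,0]*d).round(1) for d in(-.011,.011)])
```

```text
-0.05 [np.float64(316.5), np.float64(293.6), np.float64(269.5)] [array([192.7, 226.1]), array([198.7, 223.6])]
-0.045 [np.float64(309.4), np.float64(287.0), np.float64(263.5)] [array([192.9, 227.3]), array([198.9, 224.8])]
-0.04 [np.float64(302.7), np.float64(280.8), np.float64(257.9)] [array([193. , 228.5]), array([199., 226.])]
-0.035 [np.float64(296.3), np.float64(275.0), np.float64(252.7)] [array([193.2, 229.7]), array([199.2, 227.2])]
-0.03 [np.float64(290.4), np.float64(269.5), np.float64(247.8)] [array([193.4, 230.9]), array([199.3, 228.4])]
-0.025 [np.float64(284.7), np.float64(264.4), np.float64(243.2)] [array([193.5, 232.1]), array([199.5, 229.6])]
-0.02 [np.float64(279.4), np.float64(259.5), np.float64(238.8)] [array([193.7, 233.2]), array([199.6, 230.7])]
```

arm_command:
  slide:
    - [0,0,-0.005]
    - [0,0,0]
    - [0,0,0]
    - [0,0,0]
    - [0.005,0,0.01]
    - [0,0,0.01]
    - [0,0,0.005]
    - [0,0,0]
  angular:
    - [0,0,0]
    - [0,0,0]
    - [0,0,0]
    - [0,0,0]
    - [0,0,0]
    - [0,0,0]
    - [0,0,0]
    - [0,0,0]
  hand: [0.045,0.045,0.045,0.045,0.045,0.045,0.045,0.045]

```text
time: 4.35
tool_pos: [0.4966, -0.2958, -0.0089]
tcp_rot: [2.213, 2.225, 0.0]
wrist_force: [-0.2, 0.4, 0.2]
width: 0.524
```

Run:
```python
from h import *
s=st()
c=bot.get_calibration('scene')
im=bot.read_camera('scene')[:,:,::-1]
u,v=197,236
a=cv2.resize(im[v-50:v+30,u-50:u+50],None,fx=6,fy=6,interpolation=cv2.INTER_CUBIC)
cv2.imwrite('pics/s4.png',a)
cv2.imwrite('pics/w4.png',bot.read_camera('wrist')[:,:,::-1])
```

```text
t 4.35 p [ 0.4966 -0.2958 -0.0089] xaz 90.32 z [ 0.003 -0.002 -1.   ] F [-0.22  0.35  0.23] T [0.02 0.01 0.02] w 0.524 q [-0.58  0.29  1.99 -0.    0.85 -0.58]
```

View pics/s4.png

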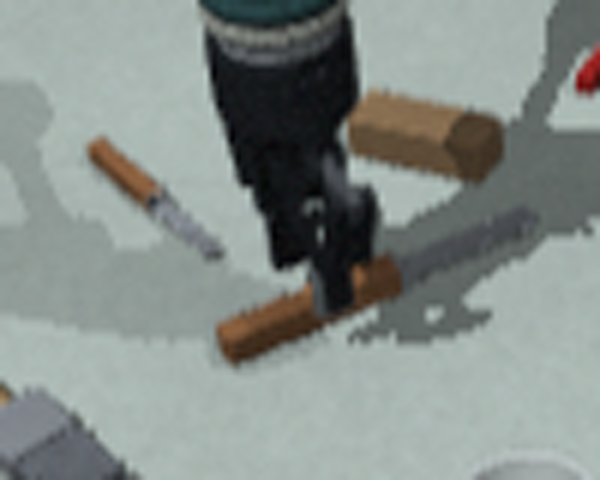

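View pics/w4.png

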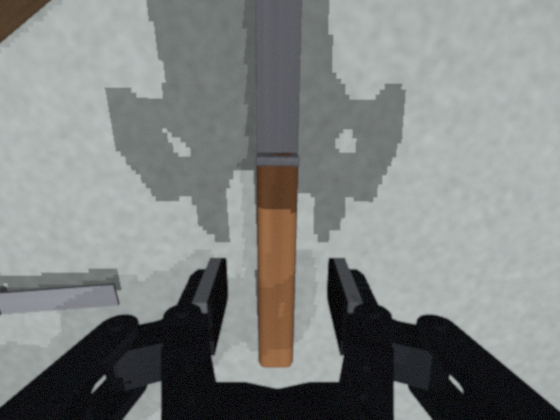

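Run:
```python
from h import *
c=bot.get_calibration('scene')
for z in (0,.01,.02,.03,.04): print(z,[proj(c,[x,y,z]).round(1) for x in(.52,.53) for y in (-.307,-.285)])
```

```text
0 [array([199.6, 243.9]), array([205.4, 241.3]), array([201. , 245.5]), array([206.9, 242.9])]
0.01 [array([199.3, 241.6]), array([205.2, 239. ]), array([200.7, 243.2]), array([206.6, 240.6])]
0.02 [array([199. , 239.3]), array([204.9, 236.7]), array([200.4, 240.9]), array([206.3, 238.3])]
0.03 [array([198.7, 237. ]), array([204.6, 234.4]), array([200.1, 238.5]), array([206.1, 235.9])]
0.04 [array([198.3, 234.6]), array([204.3, 232.1]), array([199.8, 236.2]), array([205.8, 233.6])]
```

arm_command:
  slide:
    - [0,0,0.006]
    - [0,0,0.005]
    - [0,0,0.002]
    - [0,0,0]
    - [0,0,0]
    - [0,0,0]
    - [0,0,0]
    - [0,0,0]
  angular:
    - [0,0,0]
    - [0,0,0]
    - [0,0,0]
    - [0,0,0]
    - [0,0,0]
    - [0,0,0]
    - [0,0,0]
    - [0,0,0]
  hand: [0.045,0.045,0.045,0.0,0.0,0.0,0.0,0.0]
  squeeze: 80

```text
time: 5.25
tool_pos: [0.4982, -0.2972, -0.021]
tcp_rot: [2.21, 2.223, 0.001]
wrist_force: [-0.5, 0.7, -0.3]
width: 0.181
```

Run:
```python
from h import *
s=st()
im=bot.read_camera('scene')[:,:,::-1]
u,v=197,236
a=cv2.resize(im[v-50:v+30,u-50:u+50],None,fx=6,fy=6,interpolation=cv2.INTER_CUBIC)
cv2.imwrite('pics/s5.png',a)
cv2.imwrite('pics/w5.png',bot.read_camera('wrist')[:,:,::-1])
```

```text
t 5.25 p [ 0.4982 -0.2972 -0.021 ] xaz 90.31 z [ 0.005 -0.004 -1.   ] F [-0.47  0.72 -0.34] T [-0.02  0.07 -0.02] w 0.181 q [-0.58  0.31  1.99 -0.    0.83 -0.59]
```

View pics/s5.png

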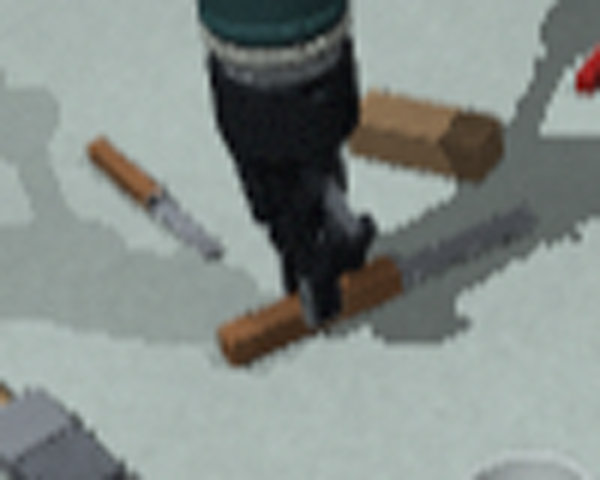

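View pics/w5.png

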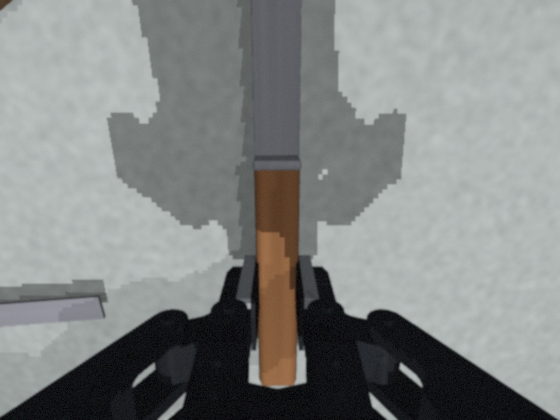

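Run:
```python
import cv2
im=cv2.imread('pics/scene0.png')
cv2.imwrite('pics/c3.png',cv2.resize(im[160:240,250:350],None,fx=7,fy=7,interpolation=cv2.INTER_CUBIC))
```

```text
(no output)
```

View pics/c3.png

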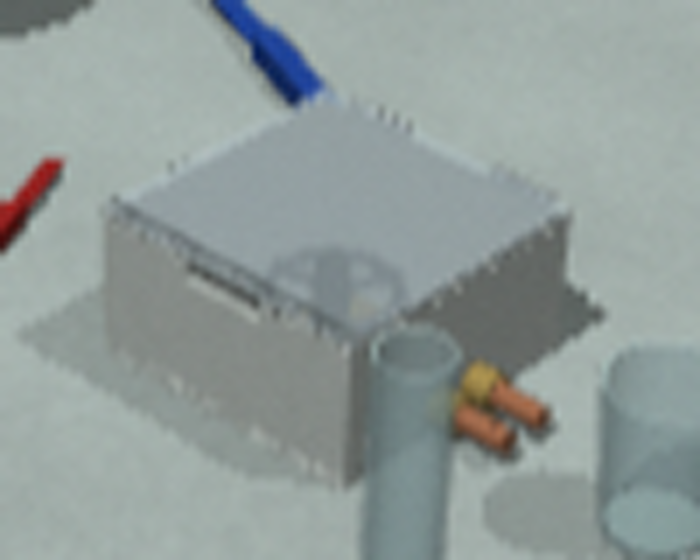

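arm_command:
  slide:
    - [0,0,-0.02]
    - [0,0,-0.03]
    - [0,0,-0.04]
    - [0,0,-0.04]
    - [0,0,-0.02]
    - [0,0,0]
    - [0,0,0]
    - [0,0,0]
  angular:
    - [0,0,0]
    - [0,0,-2]
    - [0,0,-2]
    - [0,0,-2]
    - [0,0,-1.5]
    - [0,0,0]
    - [0,0,0]
    - [0,0,0]
  hand: [0,0,0,0,0,0,0,0]

```text
time: 6.15
tool_pos: [0.4942, -0.2945, 0.1298]
tcp_rot: [-2.06, -2.371, 0.002]
wrist_force: [0.3, -0.4, -1.2]
width: 0.186
```

Run:
```python
from h import *
from scipy.optimize import least_squares
ct=bot.get_calibration('top');cs=bot.get_calibration('scene')
top=np.array([(68,138),(415,92),(470,460),(100,500)])/6+[190,150]
sc=np.array([(570,208),(355,342),(108,200),(335,98)])/7+[250,160]
loc=np.array([(86,86),(86,-86),(-86,-86),(-86,86)])/1000
def W(p,z=.091):
    a=p[2];R=np.array([[np.cos(a),-np.sin(a)],[np.sin(a),np.cos(a)]]); return [np.r_[R@l+p[:2],z] for l in loc]
def f(p,w=(1,1)): return np.r_[w[0]*(np.array([proj(ct,X) for X in W(p)])-top).ravel(),w[1]*(np.array([proj(cs,X) for X in W(p)])-sc).ravel()]
for w in((1,1),(1,0),(0,1)):
    r=least_squares(lambda p:f(p,w),[.558,.078,.13]);print(w,r.x[:2].round(4),np.degrees(r.x[2]).round(2));print(f(r.x).round(1))
a=r.x
st()
for u,v in[(195,268),(255,303)]: print(atz(cs,250+u/7,160+v/7,.08))
```

```text
(1, 1) [0.5602 0.08  ] 7.37
[-2.6 -1.6  1.6 -1.5  0.1 -1.1 -1.3  0.1 -0.5 -0.8 -1.8 -0.7 -1.5 -0.3
 -1.7 -2.4]
(1, 0) [0.5574 0.0785] 7.38
[-2.1 -0.6  2.2 -0.5  0.6 -0.1 -0.7  1.1 -1.4 -1.  -2.6 -0.9 -2.2 -0.5
 -2.5 -2.6]
(0, 1) [0.568  0.0799] 7.18
[-2.4 -4.6  1.8 -4.2  0.1 -3.8 -1.2 -2.9  1.   0.2 -0.4  0.4 -0.2  0.6
 -0.3 -1.6]
t 6.15 p [ 0.4942 -0.2945  0.1298] xaz 98.03 z [-0.001 -0.    -1.   ] F [ 0.27 -0.36 -1.22] T [-0.04 -0.04  0.04] w 0.186 q [-0.58  0.13  1.89 -0.    1.12 -0.72]
[ 0.55457981 -0.00540824  0.08      ]
[ 5.96852454e-01 -3.08346196e-04  8.00000000e-02]
```

arm_command:
  slide:
    - [0.025,0.025,0]
    - [0.03,0.035,0]
    - [0.025,0.03,0.02]
    - [0.015,0.02,0.03]
    - [0.005,0.005,0.025]
    - [0,0,0.005]
    - [0,0,0]
    - [0,0,0]
  angular:
    - [0,0,0.3]
    - [0,0,0]
    - [0,0,0]
    - [0,0,0]
    - [0,0,0]
    - [0,0,0]
    - [0,0,0]
    - [0,0,0]
  hand: [0,0,0,0,0,0,0,0]

```text
time: 6.95
tool_pos: [0.588, -0.1738, 0.0322]
tcp_rot: [-2.059, -2.344, 0.015]
wrist_force: [-0.3, -0.3, -0.2]
width: 0.187
```

Run:
```python
from h import *
s=st()
im=bot.read_camera('scene')[:,:,::-1]
cv2.imwrite('pics/s6.png',cv2.resize(im[150:260,200:350],None,fx=5,fy=5,interpolation=cv2.INTER_CUBIC))
w=bot.read_camera('wrist')[:,:,::-1];cv2.imwrite('pics/w6.png',w)
```

```text
t 6.95 p [ 0.588  -0.1738  0.0322] xaz 97.39 z [-0.022  0.007 -1.   ] F [-0.28 -0.25 -0.24] T [-0.06 -0.04  0.04] w 0.187 q [-0.33  0.32  1.87 -0.    0.98 -0.46]
```

View pics/s6.png

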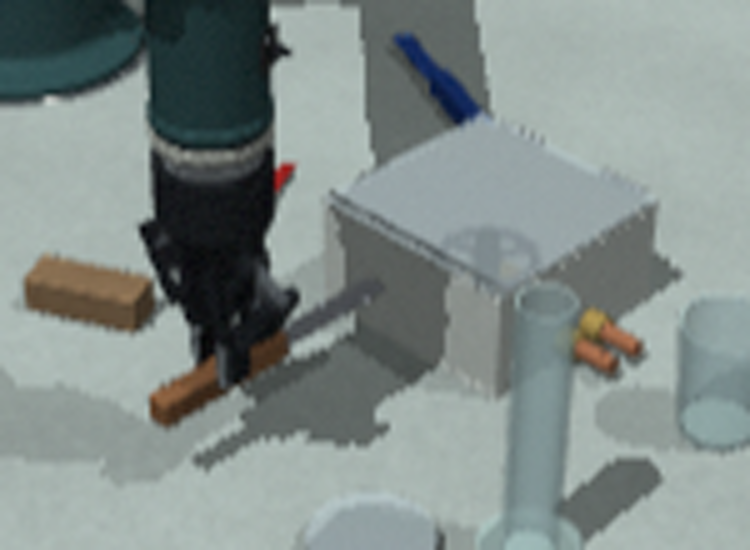

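View pics/w6.png

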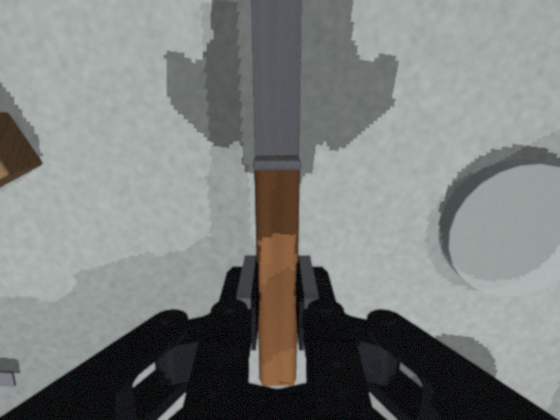

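Run:
```python
from h import *
c=bot.get_calibration('scene')
for z in(.055,.064,.07,.075): print(z,proj(c,[.5694,-.0303,z]).round(1))
im=cv2.imread('pics/s6.png')
cv2.imwrite('pics/s6c.png',cv2.resize(im[180:380,240:480],None,fx=3,fy=3,interpolation=cv2.INTER_CUBIC))
for z in(.074,.086):
  for lx in(-.025,.025):
    a=np.radians(7.35);R=np.array([[np.cos(a),-np.sin(a)],[np.sin(a),np.cos(a)]]);print('notch',z,lx,proj(c,np.r_[R@[lx,-.086]+[.560,.079],z]).round(1))
```

```text
0.055 [274.8 208.4]
0.064 [274.8 206.3]
0.07 [274.8 204.9]
0.075 [274.8 203.8]
notch 0.074 -0.025 [275.5 199. ]
notch 0.074 0.025 [285.6 204.8]
notch 0.086 -0.025 [275.5 196.2]
notch 0.086 0.025 [285.7 202. ]
```

View pics/s6c.png

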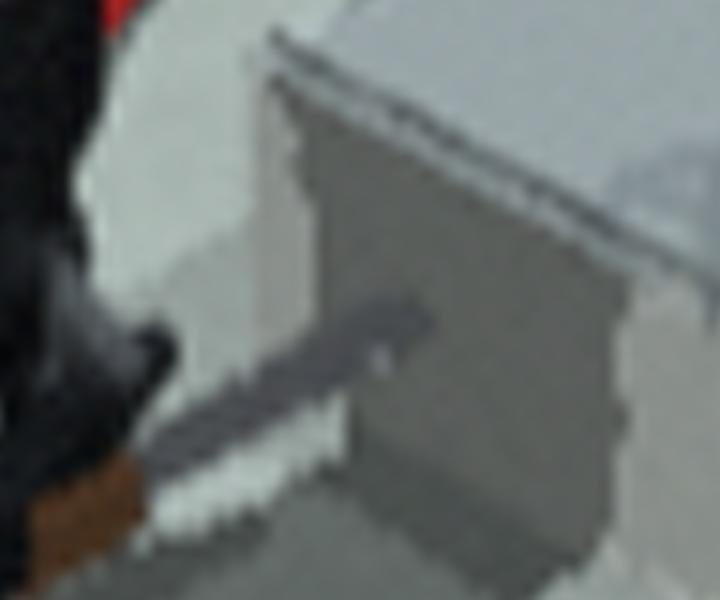

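arm_command:
  slide:
    - [-0.006,0.005,-0.01]
    - [0,0,-0.006]
    - [0,0,0]
    - [0,0,0]
    - [0,0,0]
    - [0,0,0]
    - [0,0,0]
    - [0,0,0]
  angular:
    - [-1.25,-0.5,0]
    - [0,0,0]
    - [0,0,0]
    - [0,0,0]
    - [0,0,0]
    - [0,0,0]
    - [0,0,0]
    - [0,0,0]
  hand: [0,0,0,0,0,0,0,0]

```text
time: 7.85
tool_pos: [0.598, -0.1836, 0.0568]
tcp_rot: [2.069, 2.346, 0.01]
wrist_force: [-1.2, -0.0, -0.7]
width: 0.181
```

Run:
```python
from h import *
s=st()
im=bot.read_camera('scene')[:,:,::-1]
cv2.imwrite('pics/s7.png',cv2.resize(im[180:230,245:305],None,fx=12,fy=12,interpolation=cv2.INTER_CUBIC))
```

```text
t 7.85 p [ 0.598  -0.1836  0.0568] xaz 97.19 z [ 0.014 -0.004 -1.   ] F [-1.19 -0.04 -0.68] T [-0.06  0.03 -0.02] w 0.181 q [-0.34  0.28  1.86  0.    0.99 -0.46]
```

View pics/s7.png

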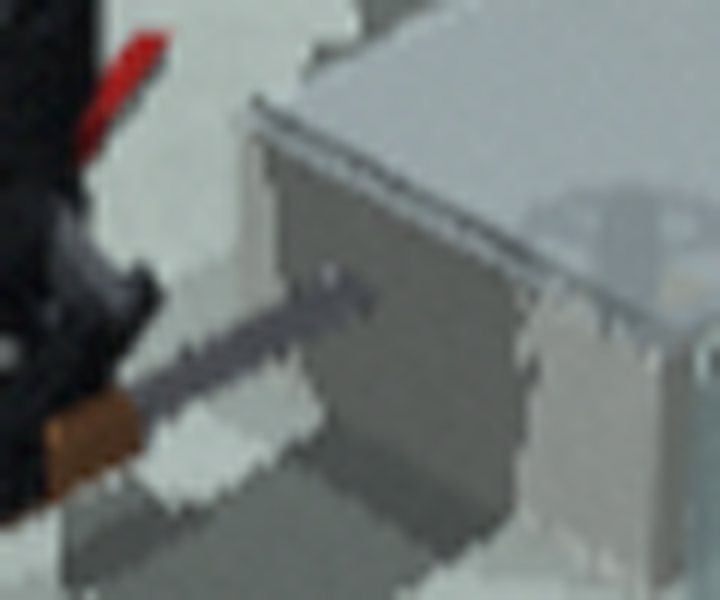

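arm_command:
  slide:
    - [0,-0.003,0.006]
    - [0,0,0]
    - [0,0,0]
    - [0,0,0]
    - [0,0,0]
    - [0,0,0]
    - [0,0,0]
    - [0,0,0]
  angular:
    - [0.5,0,0]
    - [0,0,0]
    - [0,0,0]
    - [0,0,0]
    - [0,0,0]
    - [0,0,0]
    - [0,0,0]
    - [0,0,0]
  hand: [0,0,0,0,0,0,0,0]

```text
time: 8.7
tool_pos: [0.5942, -0.1836, 0.0491]
tcp_rot: [2.074, 2.353, -0.002]
wrist_force: [-0.6, 0.5, -0.7]
width: 0.183
```

Run:
```python
from h import *
s=st()
im=bot.read_camera('scene')[:,:,::-1]
cv2.imwrite('pics/s8.png',cv2.resize(im[180:230,245:305],None,fx=12,fy=12,interpolation=cv2.INTER_CUBIC))
R=Ro.from_rotvec(s['tcp_rot']).as_matrix();tip=s['tool_pos']+R@[.1447,0,-.032]
print(tip,proj(bot.get_calibration('scene'),tip))
```

```text
t 8.7 p [ 0.5942 -0.1836  0.0491] xaz 97.21 z [ 0.003 -0.004 -1.   ] F [-0.59  0.54 -0.68] T [-0.01 -0.02 -0.  ] w 0.183 q [-0.34  0.29  1.86 -0.    0.98 -0.46]
[ 0.57600336 -0.03986717  0.08040253] [273.76730591 204.33336061]
```

View pics/s8.png

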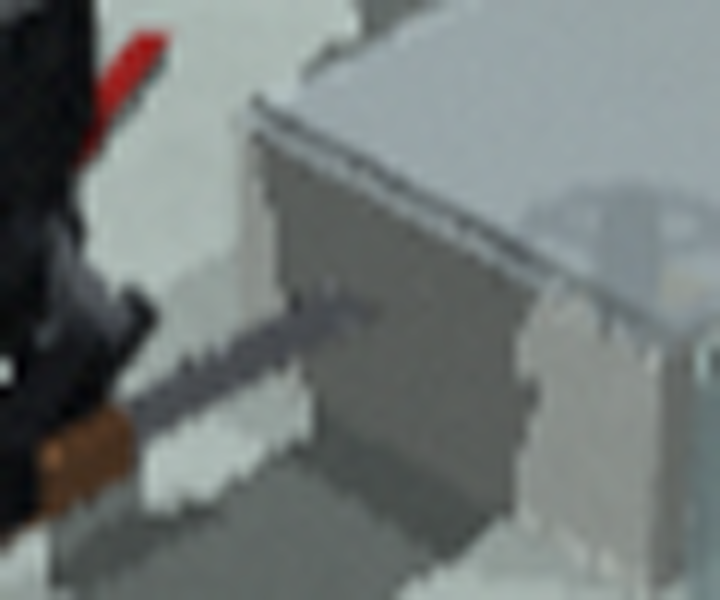

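arm_command:
  slide:
    - [0.006,0,-0.001]
    - [0.01,0,0]
    - [0.01,0,0]
    - [0.006,0,0]
    - [0,0,0]
    - [0,0,0]
    - [0,0,0]
    - [0,0,0]
  angular:
    - [0,0,0]
    - [0,0,0]
    - [0,0,0]
    - [0,0,0]
    - [0,0,0]
    - [0,0,0]
    - [0,0,0]
    - [0,0,0]
  hand: [0,0,0,0,0,0,0,0]

```text
time: 9.55
tool_pos: [0.5898, -0.148, 0.0503]
tcp_rot: [2.073, 2.354, -0.002]
wrist_force: [0.2, -0.4, -0.3]
width: 0.183
```

```bash
cat >> h.py <<'E'
def tipinfo():
    s=st();R=Ro.from_rotvec(s['tcp_rot']).as_matrix();tip=s['tool_pos']+R@[.1447,0,-.032]
    by=np.array([-.128,.992]);bx=np.array([.992,.128]);d=tip[:2]-[.571,-.006]
    print('tip',tip.round(4),'in notch frame lat',(d@bx).round(4),'depth',(d@by).round(4),'pitch',R[2,0].round(3),proj(bot.get_calibration('scene'),tip).round(1)); return s
E
python3 - <<'E'
from h import *
tipinfo()
im=bot.read_camera('scene')[:,:,::-1]
cv2.imwrite('pics/s9.png',cv2.resize(im[180:230,245:305],None,fx=12,fy=12,interpolation=cv2.INTER_CUBIC))
E
```

```text
t 9.55 p [ 0.5898 -0.148   0.0503] xaz 97.28 z [ 0.003 -0.004 -1.   ] F [ 0.24 -0.41 -0.3 ] T [-0.06  0.02  0.04] w 0.183 q [-0.28  0.27  1.89 -0.    0.98 -0.41]
tip [ 0.5714 -0.0043  0.0816] in notch frame lat 0.0006 depth 0.0016 pitch -0.005 [281. 200.]
```

View pics/s9.png

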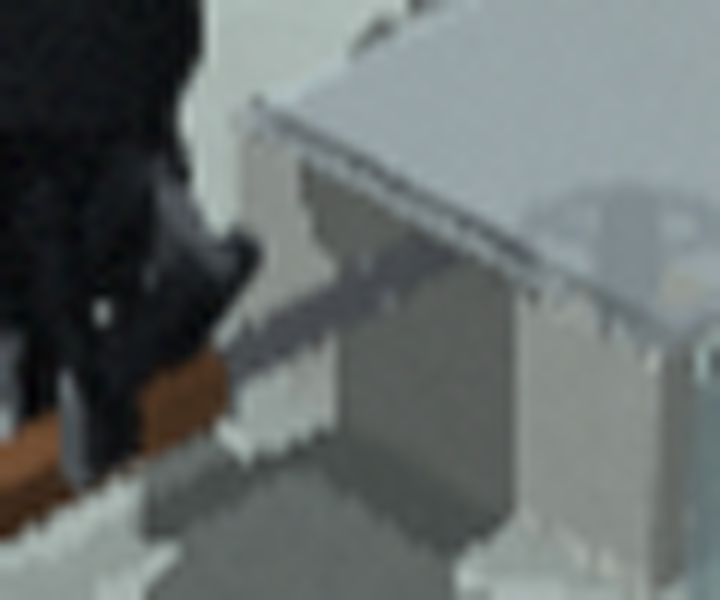

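arm_command:
  slide:
    - [0.005,0,0]
    - [0.008,0,0]
    - [0.008,0,0]
    - [0.006,0,0]
    - [0,0,0]
    - [0,0,0]
    - [0,0,0]
    - [0,0,0]
  angular:
    - [0,0,0]
    - [0,0,0]
    - [0,0,0]
    - [0,0,0]
    - [0,0,0]
    - [0,0,0]
    - [0,0,0]
    - [0,0,0]
  hand: [0,0,0,0,0,0,0,0]

```text
time: 10.4
tool_pos: [0.5861, -0.119, 0.0501]
tcp_rot: [2.073, 2.354, -0.002]
wrist_force: [0.4, -0.8, -0.1]
width: 0.182
```

Run:
```python
from h import *
tipinfo()
im=bot.read_camera('scene')[:,:,::-1]
cv2.imwrite('pics/s10.png',cv2.resize(im[180:230,245:305],None,fx=12,fy=12,interpolation=cv2.INTER_CUBIC))
```

```text
t 10.4 p [ 0.5861 -0.119   0.0501] xaz 97.26 z [ 0.003 -0.004 -1.   ] F [ 0.43 -0.76 -0.13] T [-0.   -0.03 -0.02] w 0.182 q [-0.24  0.25  1.91 -0.    0.97 -0.36]
tip [0.5677 0.0247 0.0814] in notch frame lat 0.0006 depth 0.0309 pitch -0.005 [286.8 196.8]
```

View pics/s10.png

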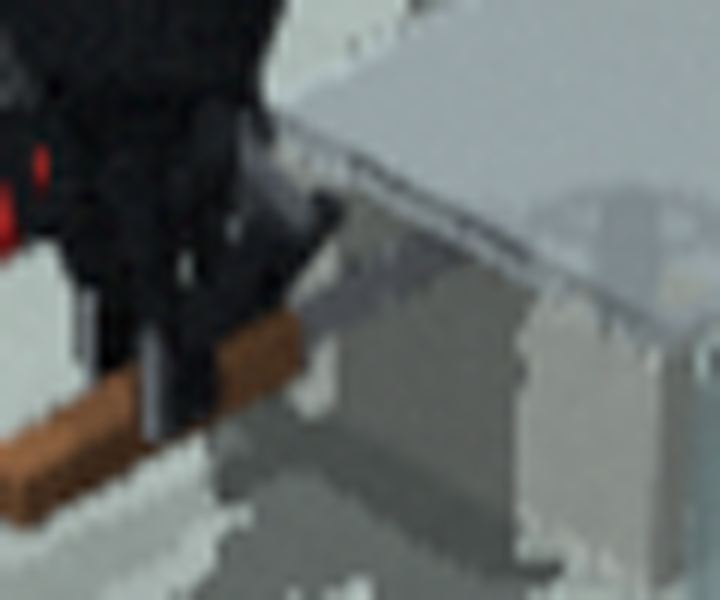

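arm_command:
  slide:
    - [0,0,-0.008]
    - [0.001,0,-0.012]
    - [0.002,0,-0.013]
    - [0.003,0,-0.013]
    - [0.004,0,-0.013]
    - [0.004,0,-0.008]
    - [0,0,0]
    - [0,0,0]
  angular:
    - [0,0,0]
    - [0,0,0]
    - [0,0,0]
    - [0,0,0]
    - [0,0,0]
    - [0,0,0]
    - [0,0,0]
    - [0,0,0]
  hand: [0,0,0,0,0,0,0,0]

```text
time: 11.25
tool_pos: [0.5842, -0.1044, 0.1244]
tcp_rot: [2.071, 2.352, -0.002]
wrist_force: [-0.5, 0.1, -2.5]
width: 0.184
```

```bash
cat >> h.py <<'E'
def th():
    s=bot.read_state();R=Ro.from_rotvec(s['tcp_rot']).as_matrix();tip=s['tool_pos']+R@[.1447,0,-.0335]
    d=(tip[:2]-[.571,-.006])@np.array([-.128,.992]); print('theta',np.arctan2(tip[2]-.086,.172-d).round(3),'r',np.hypot(tip[2]-.086,.172-d).round(3))
E
python3 - <<'E'
from h import *
tipinfo();th()
im=bot.read_camera('scene')[:,:,::-1]
cv2.imwrite('pics/s11.png',cv2.resize(im[130:240,230:370],None,fx=5,fy=5,interpolation=cv2.INTER_CUBIC))
E
```

```text
t 11.25 p [ 0.5842 -0.1044  0.1244] xaz 97.27 z [ 0.005 -0.006 -1.   ] F [-0.51  0.12 -2.5 ] T [-0.29  0.06  0.04] w 0.184 q [-0.22  0.17  1.87 -0.01  1.1  -0.34]
tip [0.5657 0.0394 0.1555] in notch frame lat 0.0006 depth 0.0457 pitch -0.006 [290.3 177.5]
theta 0.512 r 0.145
```

View pics/s11.png

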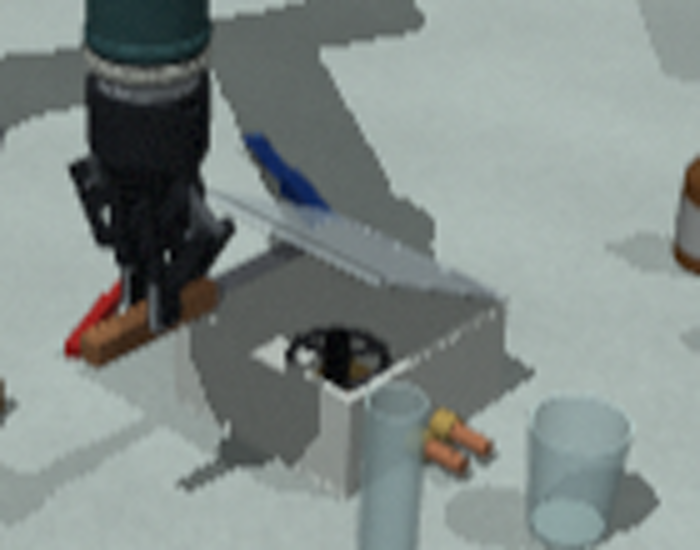

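arm_command:
  slide:
    - [0.009,0,-0.014]
    - [0.011,0,-0.013]
    - [0.013,0,-0.012]
    - [0.014,0,-0.01]
    - [0.015,0,-0.008]
    - [0.014,0,-0.005]
    - [0,0,0]
    - [0,0,0]
  angular:
    - [0,0,0]
    - [0,0,0]
    - [0,0,0]
    - [0,0,0]
    - [0,0,0]
    - [0,0,0]
    - [0,0,0]
    - [0,0,0]
  hand: [0,0,0,0,0,0,0,0]

```text
time: 12.1
tool_pos: [0.5732, -0.0206, 0.1919]
tcp_rot: [2.069, 2.354, -0.001]
wrist_force: [-0.1, -1.8, -1.0]
width: 0.18
```

Run:
```python
from h import *
tipinfo();th()
im=bot.read_camera('scene')[:,:,::-1]
cv2.imwrite('pics/s12.png',cv2.resize(im[110:240,230:370],None,fx=4.5,fy=4.5,interpolation=cv2.INTER_CUBIC))
```

```text
t 12.1 p [ 0.5732 -0.0206  0.1919] xaz 97.37 z [ 0.005 -0.005 -1.   ] F [-0.07 -1.82 -1.02] T [-0.28 -0.01  0.02] w 0.18 q [-0.08  0.07  1.84 -0.01  1.22 -0.2 ]
tip [0.5544 0.123  0.2231] in notch frame lat 0.0001 depth 0.1301 pitch -0.006 [307.3 152.2]
theta 1.277 r 0.145
```

View pics/s12.png

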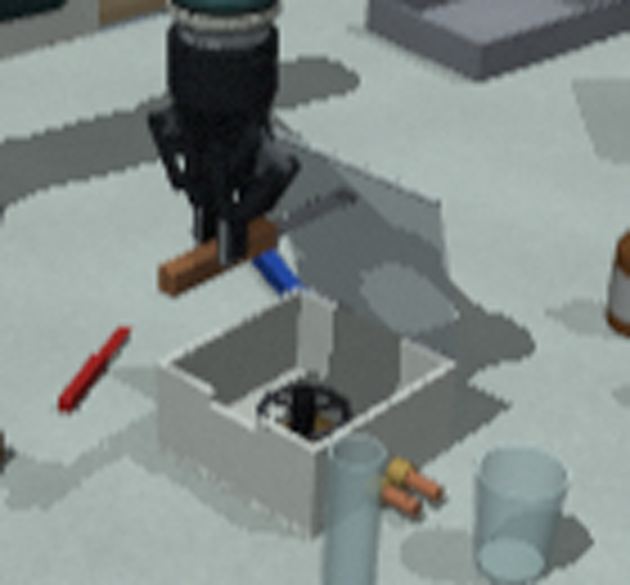

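arm_command:
  slide:
    - [0.012,0,-0.002]
    - [0.014,0,0]
    - [0.014,0,0]
    - [0.014,0,0]
    - [0.012,0,0]
    - [0.0,0,0]
    - [0,0,0]
    - [0,0,0]
  angular:
    - [0,0,0]
    - [0,0,0]
    - [0,0,0]
    - [0,0,0]
    - [0,0,0]
    - [0,0,0]
    - [0,0,0]
    - [0,0,0]
  hand: [0,0,0,0,0,0,0,0]

```text
time: 12.95
tool_pos: [0.5632, 0.0507, 0.1918]
tcp_rot: [2.072, 2.355, -0.003]
wrist_force: [-0.0, -0.5, -0.9]
width: 0.185
```

Run:
```python
from h import *
tipinfo();th()
im=bot.read_camera('scene')[:,:,::-1]
cv2.imwrite('pics/s13.png',cv2.resize(im[110:240,230:370],None,fx=4.5,fy=4.5,interpolation=cv2.INTER_CUBIC))
```

```text
t 12.95 p [0.5632 0.0507 0.1918] xaz 97.3 z [ 0.002 -0.004 -1.   ] F [-0.01 -0.55 -0.87] T [-0.15 -0.07  0.02] w 0.185 q [ 0.05  0.06  1.85 -0.    1.23 -0.08]
tip [0.5448 0.1944 0.2231] in notch frame lat -0.0004 depth 0.2021 pitch -0.005 [320.5 145.7]
theta 1.785 r 0.142
```

View pics/s13.png

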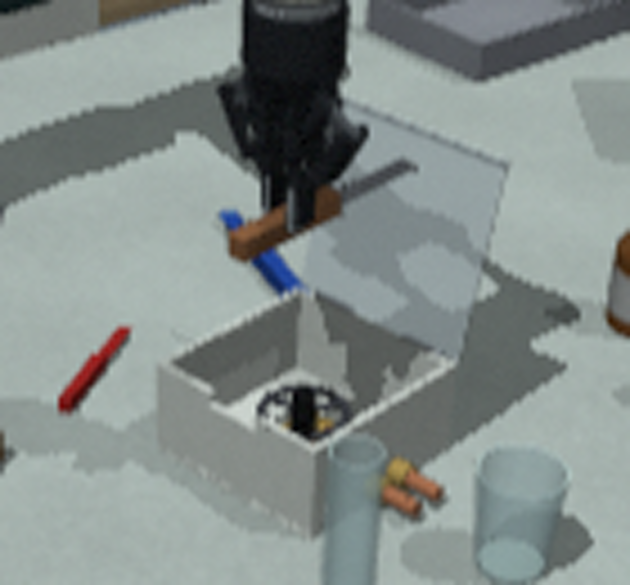

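arm_command:
  slide:
    - [-0.03,-0.006,0]
    - [-0.045,-0.014,0]
    - [-0.048,-0.014,0]
    - [-0.048,-0.014,0]
    - [-0.048,-0.014,0]
    - [-0.045,-0.014,0]
    - [-0.04,-0.014,0.01]
    - [-0.02,-0.007,0.015]
  angular:
    - [0,0,0]
    - [0,0,0]
    - [0,0,0]
    - [0,0,0]
    - [0,0,0]
    - [0,0,0]
    - [0,0,0]
    - [0,0,0]
  hand: [0,0,0,0,0,0,0,0]

```text
time: 13.8
tool_pos: [0.5101, -0.293, 0.1707]
tcp_rot: [2.065, 2.352, 0.006]
wrist_force: [-0.5, 0.2, -0.5]
width: 0.181
```

Run:
```python
from h import *
tipinfo()
```

```text
t 13.8 p [ 0.5101 -0.293   0.1707] xaz 97.44 z [ 0.011 -0.005 -1.   ] F [-0.5   0.16 -0.54] T [-0.01  0.   -0.03] w 0.181 q [-0.56  0.11  1.84  0.    1.18 -0.7 ]
tip [ 0.491  -0.1493  0.2018] in notch frame lat -0.0977 depth -0.1319 pitch -0.007 [231.9 173.7]
```

arm_command:
  slide:
    - [0,0,0.03]
    - [0,0,0.04]
    - [0,0,0.04]
    - [0,0,0.035]
    - [0,0,0.02]
    - [0,0,0.006]
    - [0,0,0]
    - [0,0,0]
  angular:
    - [0,0,0]
    - [0,0,0]
    - [0,0,0]
    - [0,0,0]
    - [0,0,0]
    - [0,0,0]
    - [0,0,0]
    - [0,0,0]
  hand: [0,0,0,0,0,0,0,0]

```text
time: 14.6
tool_pos: [0.5105, -0.3044, -0.0049]
tcp_rot: [2.081, 2.333, 0.007]
wrist_force: [0.8, -0.4, -1.1]
width: 0.18
```

Run:
```python
from h import *
tipinfo()
```

```text
t 14.6 p [ 0.5105 -0.3044 -0.0049] xaz 96.54 z [ 0.015 -0.007 -1.   ] F [ 0.76 -0.38 -1.13] T [-0.04  0.03 -0.  ] w 0.18 q [-0.58  0.31  1.96  0.    0.86 -0.7 ]
tip [ 0.4935 -0.1604  0.0259] in notch frame lat -0.0966 depth -0.1432 pitch -0.009 [232.3 217.9]
```

Remaining ~15 mm down; level the small roll too, then release.

arm_command:
  slide:
    - [0,0,0.006]
    - [0,0,0.005]
    - [0,0,0.002]
    - [0,0,0.001]
    - [0,0,0]
    - [0,0,0]
    - [0,0,0]
    - [0,0,0]
  angular:
    - [0.5,0,0]
    - [0,0,0]
    - [0,0,0]
    - [0,0,0]
    - [0,0,0]
    - [0,0,0]
    - [0,0,0]
    - [0,0,0]
  hand: [0,0,0,0,0,0,0,0]

```text
time: 15.4
tool_pos: [0.5152, -0.3071, -0.014]
tcp_rot: [2.077, 2.33, -0.001]
wrist_force: [-0.3, 0.4, -0.6]
width: 0.183
```

Run:
```python
from h import *
tipinfo()
```

```text
t 15.4 p [ 0.5152 -0.3071 -0.014 ] xaz 96.56 z [ 0.014 -0.014 -1.   ] F [-0.27  0.39 -0.6 ] T [-0.02  0.03  0.03] w 0.183 q [-0.58  0.33  1.96 -0.    0.84 -0.69]
tip [ 0.4982 -0.1629  0.0158] in notch frame lat -0.0923 depth -0.1463 pitch -0.015 [232.6 221.1]
```

arm_command:
  slide:
    - [0,0,0.003]
    - [0,0,0.003]
    - [0,0,0.001]
    - [0,0,0]
    - [0,0,0]
    - [0,0,0]
    - [0,0,0]
    - [0,0,0]
  angular:
    - [0.4,0.5,0]
    - [0,0,0]
    - [0,0,0]
    - [0,0,0]
    - [0,0,0]
    - [0,0,0]
    - [0,0,0]
    - [0,0,0]
  hand: [0,0,0,0,0,0,0,0]

```text
time: 16.2
tool_pos: [0.5154, -0.3073, -0.0212]
tcp_rot: [2.086, 2.339, 0.0]
wrist_force: [-0.8, 0.9, 0.5]
width: 0.183
```

Run:
```python
from h import *
tipinfo()
```

```text
t 16.2 p [ 0.5154 -0.3073 -0.0212] xaz 96.56 z [ 0.006 -0.005 -1.   ] F [-0.79  0.89  0.5 ] T [ 0.02 -0.   -0.01] w 0.183 q [-0.58  0.34  1.95 -0.    0.84 -0.69]
tip [ 0.4987 -0.1633  0.01  ] in notch frame lat -0.0919 depth -0.1468 pitch -0.006 [232.6 222.5]
```

arm_command:
  slide:
    - [0,0,0]
    - [0,0,0]
    - [0,0,0]
    - [0,0,0]
    - [0,0,-0.03]
    - [0,0,-0.045]
    - [0,0,-0.045]
    - [0,0,-0.045]
  angular:
    - [0,0,0]
    - [0,0,0]
    - [0,0,0]
    - [0,0,0]
    - [0,0,0]
    - [0,0,0]
    - [0,0,0]
    - [0,0,0]
  hand: [0.06,0.06,0.06,0.06,0.06,0.06,0.06,0.06]

```text
time: 17.0
tool_pos: [0.508, -0.3023, 0.1385]
tcp_rot: [-2.083, -2.336, 0.005]
wrist_force: [1.0, -0.8, -1.1]
width: 0.703
```

Run:
```python
from h import *
st()
im=bot.read_camera('top')[:,:,::-1]
cv2.imwrite('pics/t14.png',im)
cv2.imwrite('pics/t14c.png',cv2.resize(im[150:250,190:290],None,fx=6,fy=6,interpolation=cv2.INTER_CUBIC))
```

```text
t 17.0 p [ 0.508  -0.3023  0.1385] xaz 96.55 z [-0.011  0.006 -1.   ] F [ 0.99 -0.81 -1.07] T [ 0.03 -0.01  0.04] w 0.703 q [-0.58  0.16  1.84 -0.    1.15 -0.69]
```

View pics/t14.png

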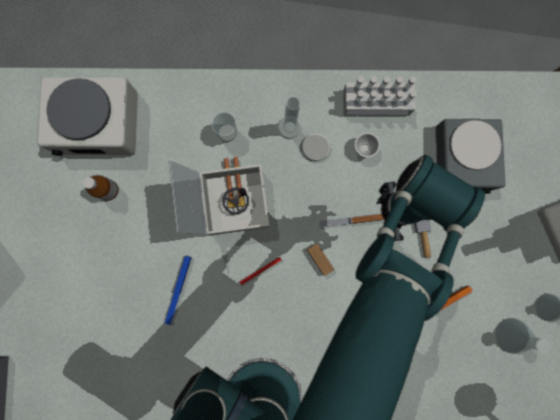

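View pics/t14c.png

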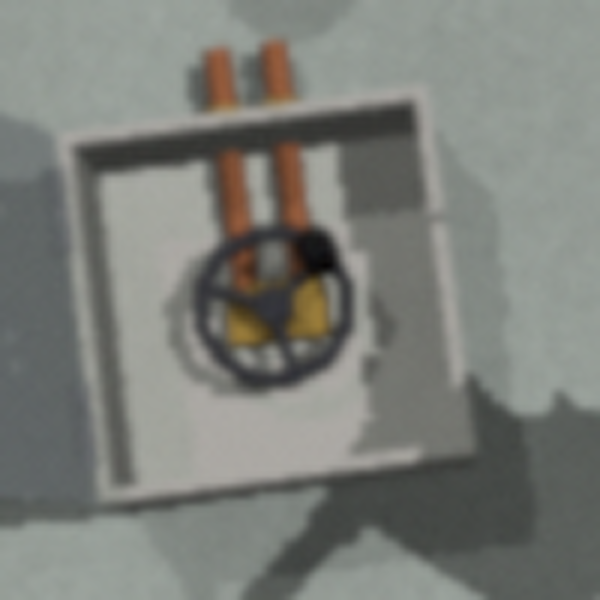

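arm_command:
  slide:
    - [0.03,0.008,0]
    - [0.045,0.014,0]
    - [0.048,0.015,0]
    - [0.048,0.015,0]
    - [0.048,0.015,0]
    - [0.045,0.015,0]
    - [0.03,0.01,0]
    - [0.0,0,0]
  angular:
    - [0,0,0]
    - [0,0,0]
    - [0,0,0]
    - [0,0,0]
    - [0,0,0]
    - [0,0,0]
    - [0,0,0]
    - [0,0,0]
  hand: [0.055,0.055,0.055,0.055,0.055,0.055,0.055,0.055]

```text
time: 17.85
tool_pos: [0.5787, 0.0011, 0.1546]
tcp_rot: [2.084, 2.323, 0.009]
wrist_force: [0.1, -0.8, 0.2]
width: 0.645
```

Run:
```python
from h import *
import pickle
st()
c=bot.get_calibration('wrist');im=bot.read_camera('wrist')[:,:,::-1];pickle.dump(c,open('c15.pkl','wb'))
cv2.imwrite('pics/w15.png',im)
cv2.imwrite('pics/t15.png',cv2.resize(bot.read_camera('top')[150:250,290:430,::-1],None,fx=5,fy=5))
st()
ct=bot.get_calibration('top')
h=atz(ct,190+275/6,150+306/6,.040);k=atz(ct,190+318/6,150+250/6,.0805);print(h,k,k-h,np.degrees(np.arctan2(*(k-h)[1::-1])))
```

```text
t 17.85 p [0.5787 0.0011 0.1546] xaz 96.21 z [ 0.019 -0.01  -1.   ] F [ 0.08 -0.83  0.18] T [-0.01 -0.   -0.01] w 0.645 q [-0.04  0.1   1.88 -0.01  1.14 -0.14]
t 17.95 p [ 0.5781 -0.002   0.1544] xaz 96.09 z [ 0.018 -0.011 -1.   ] F [ 0.7  -0.17  0.01] T [ 0.   -0.01  0.  ] w 0.644 q [-0.04  0.1   1.88 -0.01  1.14 -0.14]
[0.55935398 0.07791278 0.04      ] [0.58028855 0.05470602 0.0805    ] [ 0.02093457 -0.02320676  0.0405    ] -47.94671322574224
```

View pics/w15.png

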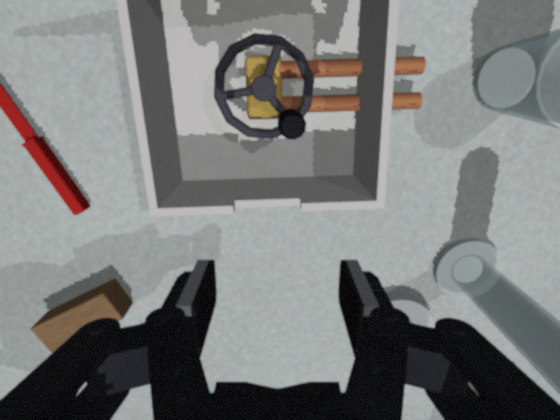

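View pics/t15.png

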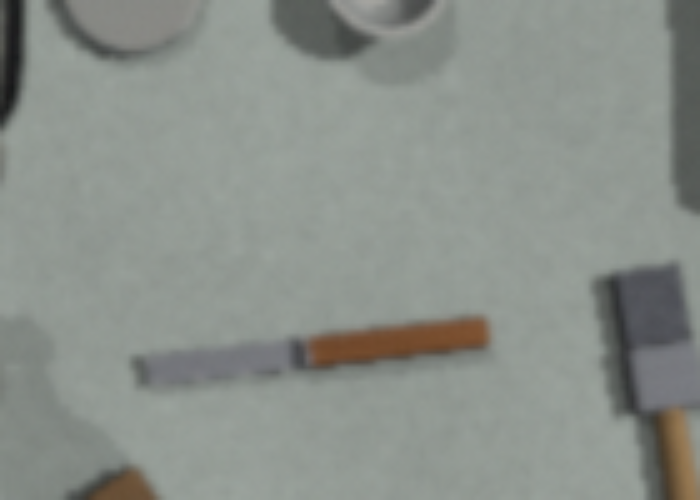

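Run:
```python
from h import *
import pickle
c=pickle.load(open('c15.pkl','rb'))
im=cv2.imread('pics/w15.png');cv2.imwrite('pics/w15c.png',cv2.resize(im[0:230,110:410],None,fx=2.6,fy=2.6,interpolation=cv2.INTER_CUBIC))
k=atz(c,292,121,.0805);h=atz(c,264,85,.040);print(k,h,k-h,np.degrees(np.arctan2(*(k-h)[1::-1])))
for u,v in[(152,212),(386,207)]: print(atz(c,u,v,.086))
```

```text
[0.58365588 0.0593003  0.0805    ] [0.56148091 0.0805137  0.04      ] [ 0.02217497 -0.0212134   0.0405    ] -43.730419968705704
[ 0.48950506 -0.01558385  0.086     ]
[0.65964681 0.00578534 0.086     ]
```

View pics/w15c.png

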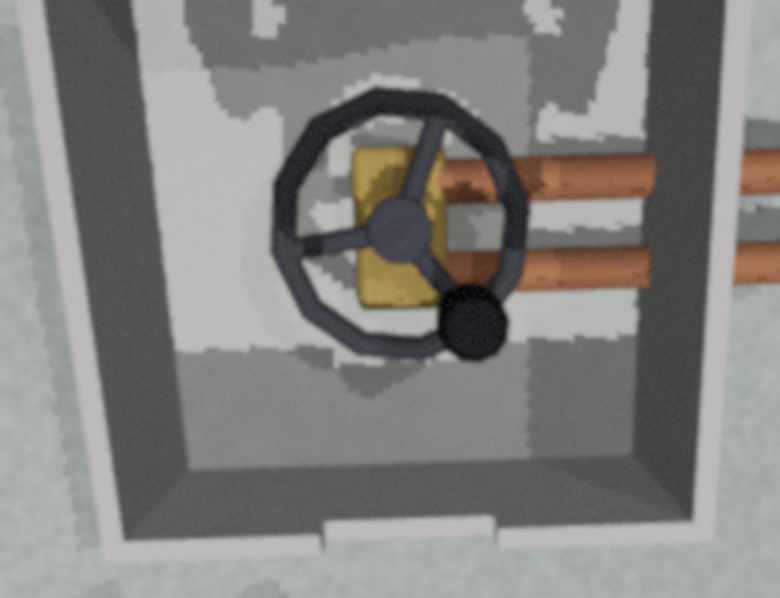

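arm_command:
  slide:
    - [0.012,0.003,0]
    - [0.015,0.003,0.01]
    - [0.015,0.003,0.02]
    - [0.01,0.002,0.02]
    - [0,0,0.01]
    - [0,0,0]
    - [0,0,0]
    - [0,0,0]
  angular:
    - [0.7,0.5,0]
    - [0,0,0]
    - [0,0,0]
    - [0,0,0]
    - [0,0,0]
    - [0,0,0]
    - [0,0,0]
    - [0,0,0]
  hand: [0.05,0.05,0.05,0.05,0.05,0.05,0.05,0.05]

```text
time: 18.75
tool_pos: [0.5844, 0.0482, 0.0904]
tcp_rot: [2.109, 2.321, -0.001]
wrist_force: [0.5, 0.7, 0.4]
width: 0.587
```

```bash
cat >> h.py <<'E'
def crank(C=(.5615,.0795)):
    s=st();R=Ro.from_rotvec(s['tcp_rot']).as_matrix();d=s['tool_pos'][:2]-np.array(C)
    print('rel',d.round(4),'r',np.hypot(*d).round(4),'az',np.degrees(np.arctan2(d[1],d[0])).round(1)); return s
E
python3 - <<'E'
from h import *
s=crank()
d=np.array([.583,.057,.03])-s['tool_pos'];print('tool delta',Ro.from_rotvec(s['tcp_rot']).inv().apply(d).round(4))
cv2.imwrite('pics/w16.png',bot.read_camera('wrist')[:,:,::-1])
E
```

```text
t 18.75 p [0.5844 0.0482 0.0904] xaz 95.5 z [ 0.004 -0.004 -1.   ] F [0.54 0.72 0.4 ] T [ 0.03  0.08 -0.02] w 0.587 q [ 0.04  0.19  1.91 -0.    1.04 -0.05]
rel [ 0.0229 -0.0313] r 0.0387 az -53.8
tool delta [ 0.0091 -0.0007  0.0604]
```

View pics/w16.png

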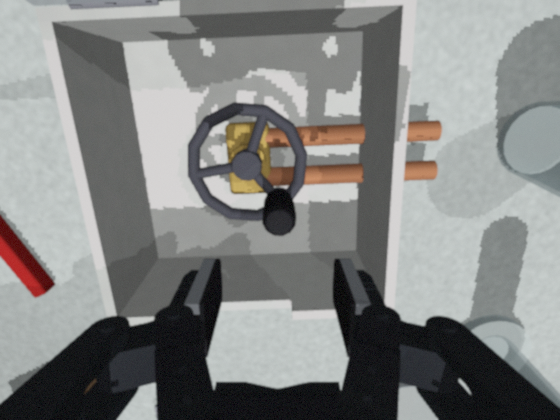

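Run:
```python
from h import *
s=crank();c=bot.get_calibration('wrist')
k=atz(c,279,218,.0805);h=atz(c,247,160,.04);print(k,h,np.degrees(np.arctan2(*(k-h)[1::-1])))
print('tool delta',Ro.from_rotvec(s['tcp_rot']).inv().apply(k-s['tool_pos']).round(4))
```

```text
t 18.8 p [0.5846 0.0482 0.0907] xaz 95.49 z [ 0.004 -0.004 -1.   ] F [0.06 0.76 0.21] T [ 0.03 -0.03 -0.07] w 0.587 q [ 0.04  0.19  1.91 -0.    1.04 -0.05]
rel [ 0.0231 -0.0313] r 0.0389 az -53.5
[0.58437622 0.05852979 0.0805    ] [0.56166294 0.08133272 0.04      ] -45.112848284472584
tool delta [0.0104 0.0007 0.0102]
```

arm_command:
  slide:
    - [0.006,0.0,0.012]
    - [0.003,0,0.018]
    - [0,0,0.015]
    - [0,0,0.006]
    - [0,0,0.002]
    - [0,0,0]
    - [0,0,0]
    - [0,0,0]
  angular:
    - [0,0,0]
    - [0,0,0]
    - [0,0,0]
    - [0,0,0]
    - [0,0,0]
    - [0,0,0]
    - [0,0,0]
    - [0,0,0]
  hand: [0.05,0.05,0.05,0.05,0.05,0.05,0.05,0.05]

```text
time: 19.6
tool_pos: [0.5872, 0.057, 0.0378]
tcp_rot: [2.108, 2.315, 0.008]
wrist_force: [0.0, 0.9, 0.4]
width: 0.582
```

```bash
sed -i 's/.5615,.0795/.5617,.081/' h.py
python3 - <<'E'
from h import *
s=crank()
d=np.array([.5844,.0585,.03])-s['tool_pos'];print('tool delta',Ro.from_rotvec(s['tcp_rot']).inv().apply(d).round(4))
cv2.imwrite('pics/w17.png',bot.read_camera('wrist')[:,:,::-1])
im=bot.read_camera('scene')[:,:,::-1]
cv2.imwrite('pics/s17.png',cv2.resize(im[110:240,230:370],None,fx=4.5,fy=4.5,interpolation=cv2.INTER_CUBIC))
E
```

```text
t 19.6 p [0.5872 0.057  0.0378] xaz 95.37 z [ 0.011 -0.004 -1.   ] F [0.04 0.9  0.38] T [-0.02  0.01  0.03] w 0.582 q [ 0.06  0.25  1.94 -0.01  0.94 -0.03]
rel [ 0.0255 -0.024 ] r 0.035 az -43.3
tool delta [ 0.0018 -0.0027  0.0078]
```

View pics/w17.png

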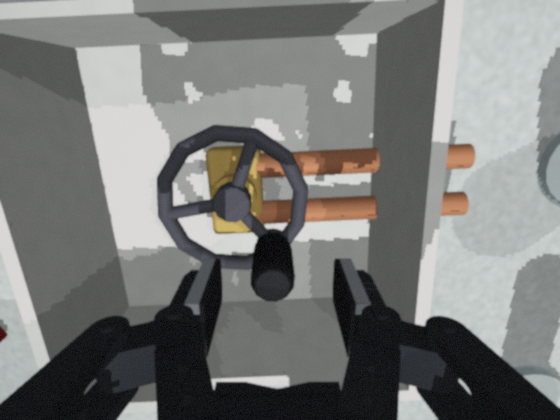

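View pics/s17.png

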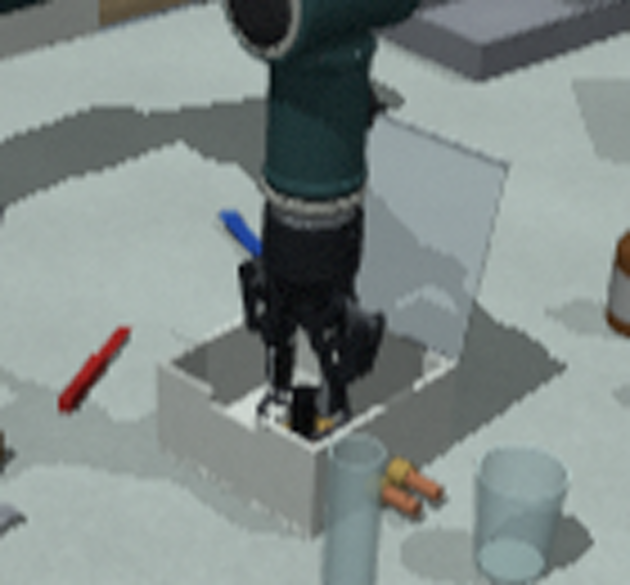

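arm_command:
  slide:
    - [0.001,-0.002,0.005]
    - [0,0,0.002]
    - [0,0,0]
    - [0,0,0]
    - [0,0,0]
    - [0,0,0]
    - [0,0,0]
    - [0,0,0]
  angular:
    - [0.4,0,0]
    - [0,0,0]
    - [0,0,0]
    - [0,0,0]
    - [0,0,0]
    - [0,0,0]
    - [0,0,0]
    - [0,0,0]
  hand: [0.05,0.05,0.05,0,0,0,0,0]
  squeeze: 40

```text
time: 20.5
tool_pos: [0.5853, 0.0582, 0.0315]
tcp_rot: [2.111, 2.319, 0.0]
wrist_force: [-0.3, 0.1, 0.9]
width: 0.208
```

Run:
```python
from h import *
s=crank()
cv2.imwrite('pics/w18.png',bot.read_camera('wrist')[:,:,::-1])
```

```text
t 20.5 p [0.5853 0.0582 0.0315] xaz 95.36 z [ 0.005 -0.004 -1.   ] F [-0.29  0.12  0.86] T [ 0.05  0.1  -0.03] w 0.208 q [ 0.06  0.26  1.95 -0.01  0.93 -0.03]
rel [ 0.0236 -0.0228] r 0.0328 az -44.1
```

View pics/w18.png

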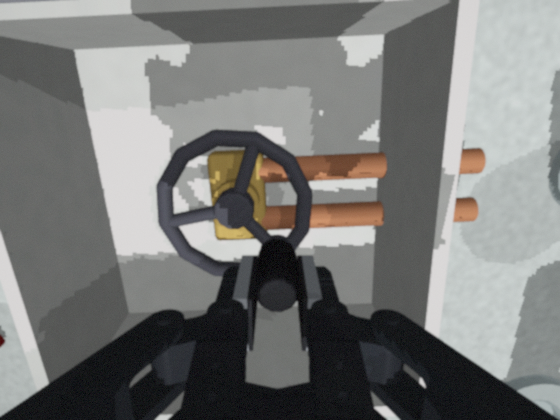

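```bash
cat >> h.py <<'E'
def arc(degs,C=(.5617,.081),r=.032,z=None,az0=None):
    s=crank(C);C=np.array(C);R=Ro.from_rotvec(s['tcp_rot']);p=s['tool_pos'].copy();d=p[:2]-C
    a=np.degrees(np.arctan2(d[1],d[0])) if az0 is None else az0
    S=[]
    for k in degs:
        a+=k;q=np.r_[C+r*np.array([np.cos(np.radians(a)),np.sin(np.radians(a))]),p[2]]
        S.append(R.inv().apply(q-p).round(4)[:2].tolist()+[0]);p=q
    print(S,'end az',a)
E
python3 - <<'E'
from h import *
arc([-12,-20,-20,-20,-20,-15])
E
```

```text
t 20.55 p [0.5853 0.0581 0.0314] xaz 95.36 z [ 0.005 -0.004 -1.   ] F [-1.56 -0.43  0.77] T [ 0.09  0.1  -0.  ] w 0.209 q [ 0.06  0.26  1.95 -0.01  0.93 -0.03]
rel [ 0.0236 -0.0229] r 0.0329 az -44.1
[[-0.0031, -0.0061, 0], [-0.0035, -0.0105, 0], [0.0003, -0.0111, 0], [0.0041, -0.0103, 0], [0.0074, -0.0083, 0], [0.0072, -0.0043, 0]] end az -151.1218626406091
```

arm_command:
  slide:
    - [-0.003,-0.006,0]
    - [-0.0035,-0.0105,0]
    - [0.0005,-0.011,0]
    - [0.004,-0.0105,0]
    - [0.0075,-0.0085,0]
    - [0.007,-0.0045,0]
    - [0,0,0]
    - [0,0,0]
  angular:
    - [0,0,0]
    - [0,0,0]
    - [0,0,0]
    - [0,0,0]
    - [0,0,0]
    - [0,0,0]
    - [0,0,0]
    - [0,0,0]
  hand: [0,0,0,0,0,0,0,0]

```text
time: 21.35
tool_pos: [0.5358, 0.0614, 0.0315]
tcp_rot: [2.1, 2.31, 0.007]
wrist_force: [2.8, -1.5, -1.9]
width: 0.209
```

Run:
```python
from h import *
arc([-12,-20,-20,-20,-20,-15])
cv2.imwrite('pics/w19.png',bot.read_camera('wrist')[:,:,::-1])
```

```text
t 21.35 p [0.5358 0.0614 0.0315] xaz 95.43 z [ 0.018 -0.01  -1.   ] F [ 2.84 -1.51 -1.88] T [-0.25 -0.29  0.05] w 0.209 q [ 0.08  0.17  2.06 -0.01  0.9  -0.01]
rel [-0.0259 -0.0196] r 0.0325 az -142.9
[[0.0063, -0.0025, 0], [0.011, -0.0019, 0], [0.0109, 0.002, 0], [0.0096, 0.0056, 0], [0.0071, 0.0086, 0], [0.0031, 0.0077, 0]] end az -249.9325477667865
```

View pics/w19.png

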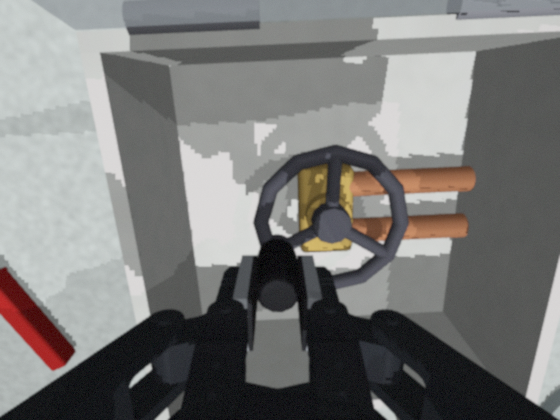

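Run:
```python
from h import *
arc([-15,-20,-20,-20,-20,-20,-15])
```

```text
t 21.4 p [0.5357 0.0614 0.0315] xaz 95.43 z [ 0.017 -0.01  -1.   ] F [ 1.21  0.34 -1.46] T [ 0.02 -0.1  -0.02] w 0.209 q [ 0.08  0.17  2.06 -0.01  0.9  -0.01]
rel [-0.026  -0.0196] r 0.0325 az -143.0
[[0.0079, -0.0029, 0], [0.011, -0.0013, 0], [0.0108, 0.0026, 0], [0.0093, 0.0061, 0], [0.0066, 0.0089, 0], [0.0032, 0.0106, 0], [-0.0001, 0.0084, 0]] end az -272.9642306732643
```

arm_command:
  slide:
    - [0.008,-0.003,0]
    - [0.011,-0.0015,0]
    - [0.011,0.0025,0]
    - [0.0095,0.006,0]
    - [0.0065,0.009,0]
    - [0.003,0.0105,0]
    - [0,0.0085,0]
    - [0,0,0]
  angular:
    - [0.6,0.4,0]
    - [0,0,0]
    - [0,0,0]
    - [0,0,0]
    - [0,0,0]
    - [0,0,0]
    - [0,0,0]
    - [0,0,0]
  hand: [0,0,0,0,0,0,0,0]

```text
time: 22.2
tool_pos: [0.5635, 0.1116, 0.0314]
tcp_rot: [2.098, 2.321, -0.018]
wrist_force: [2.5, -7.7, 1.1]
width: 0.211
```

Run:
```python
from h import *
arc([-15,-20,-20,-20,-15])
```

```text
t 22.2 p [0.5635 0.1116 0.0314] xaz 95.78 z [ 0.002 -0.017 -1.   ] F [ 2.55 -7.66  1.07] T [-1.   -0.46  0.02] w 0.211 q [ 0.16  0.24  1.97 -0.02  0.93  0.08]
rel [0.0018 0.0306] r 0.0306 az 86.7
[[-0.001, 0.0082, 0], [-0.0062, 0.0092, 0], [-0.009, 0.0065, 0], [-0.0107, 0.003, 0], [-0.0083, -0.0002, 0]] end az -3.3479897242371237
```

arm_command:
  slide:
    - [-0.001,0.008,0]
    - [-0.006,0.009,0]
    - [-0.009,0.0065,0]
    - [-0.0105,0.003,0]
    - [-0.008,0,0]
    - [-0.004,0,0]
    - [-0.004,0,0]
    - [-0.004,0,0]
  angular:
    - [0,0.5,0]
    - [0,0,0]
    - [0,0,0]
    - [0,0,0]
    - [0,0,0]
    - [0,0,0]
    - [0,0,0]
    - [0,0,0]
  hand: [0,0,0,0,0,0,0,0]

```text
time: 23.0
tool_pos: [0.5931, 0.0843, 0.0315]
tcp_rot: [-2.102, -2.314, -0.012]
wrist_force: [-1.4, 17.8, 0.7]
width: 0.209
```

Run:
```python
from h import *
crank()
cv2.imwrite('pics/w20.png',bot.read_camera('wrist')[:,:,::-1])
```

```text
t 23.0 p [0.5931 0.0843 0.0315] xaz 95.49 z [-0.006  0.016 -1.   ] F [-1.38 17.76  0.67] T [ 2.77 -0.03  0.  ] w 0.209 q [ 0.09  0.28  1.92  0.02  0.95 -0.02]
rel [0.0314 0.0033] r 0.0316 az 6.0
```

View pics/w20.png

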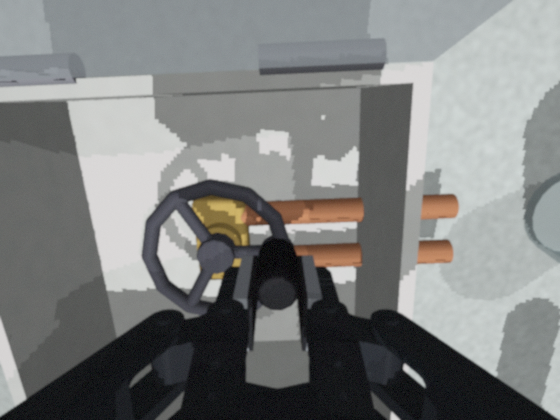

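arm_command:
  slide:
    - [-0.003,0,0]
    - [-0.003,0,0]
    - [-0.003,0,0]
    - [0.0,0,0]
    - [0.0,0,0]
    - [0,0,0]
    - [0,0,0]
    - [0,0,0]
  angular:
    - [0,0,0]
    - [0,0,0]
    - [0,0,0]
    - [0,-0.5,0]
    - [0,0,0]
    - [0,0,0]
    - [0,0,0]
    - [0,0,0]
  hand: [0,0,0,0,0,0,0,0]

```text
time: 23.85
tool_pos: [0.5931, 0.0852, 0.0315]
tcp_rot: [-2.103, -2.308, -0.021]
wrist_force: [0.2, 3.9, -0.3]
width: 0.211
```

Run:
```python
from h import *
arc([15,20,20,20,20,20,15],C=(.5617,.0805))
cv2.imwrite('pics/w21.png',bot.read_camera('wrist')[:,:,::-1])
```

```text
t 23.85 p [0.5931 0.0852 0.0315] xaz 95.32 z [-0.005  0.023 -1.   ] F [ 0.22  3.9  -0.31] T [ 0.35 -0.25 -0.01] w 0.211 q [ 0.09  0.28  1.92  0.03  0.95 -0.02]
rel [0.0314 0.0047] r 0.0317 az 8.5
[[0.0082, -0.0013, 0], [0.0098, -0.0053, 0], [0.0074, -0.0083, 0], [0.0041, -0.0103, 0], [0.0003, -0.0111, 0], [-0.0035, -0.0106, 0], [-0.0049, -0.0068, 0]] end az 138.54254798948824
```

View pics/w21.png

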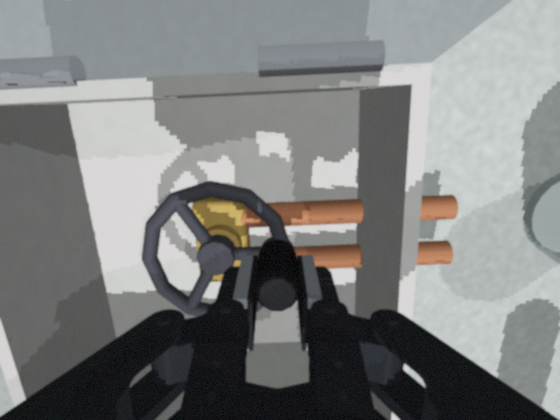

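arm_command:
  slide:
    - [0.008,-0.0015,0]
    - [0.01,-0.0055,0]
    - [0.0075,-0.0085,0]
    - [0.004,-0.0105,0]
    - [0.0005,-0.011,0]
    - [-0.0035,-0.0105,0]
    - [-0.005,-0.007,0]
    - [0,0,0]
  angular:
    - [0,-0.5,0]
    - [0,0,0]
    - [0,0,0]
    - [0,0,0]
    - [0,0,0]
    - [0,0,0]
    - [0,0,0]
    - [0,0,0]
  hand: [0,0,0,0,0,0,0,0]

```text
time: 24.7
tool_pos: [0.5391, 0.1031, 0.0315]
tcp_rot: [-2.114, -2.321, -0.021]
wrist_force: [1.4, -2.0, -2.2]
width: 0.206
```

Run:
```python
from h import *
arc([15,20,20,20,20,20,20,15],C=(.5617,.0805))
```

```text
t 24.7 p [0.5391 0.1031 0.0315] xaz 95.35 z [ 0.007  0.012 -1.   ] F [ 1.4  -2.02 -2.15] T [-0.51 -0.37  0.02] w 0.206 q [0.14 0.19 2.03 0.01 0.91 0.03]
rel [-0.0226  0.0226] r 0.032 az 134.9
[[-0.0061, -0.0057, 0], [-0.01, -0.0048, 0], [-0.0111, -0.001, 0], [-0.0108, 0.0028, 0], [-0.0091, 0.0063, 0], [-0.0064, 0.0091, 0], [-0.003, 0.0107, 0], [0.0003, 0.0083, 0]] end az 284.94481079714893
```

arm_command:
  slide:
    - [-0.006,-0.0055,0]
    - [-0.01,-0.005,0]
    - [-0.011,-0.001,0]
    - [-0.011,0.003,0]
    - [-0.009,0.0065,0]
    - [-0.0065,0.009,0]
    - [-0.003,0.0105,0]
    - [0.0005,0.008,0]
  angular:
    - [0.3,-0.3,0]
    - [0,0,0]
    - [0,0,0]
    - [0,0,0]
    - [0,0,0]
    - [0,0,0]
    - [0,0,0]
    - [0,0,0]
  hand: [0,0,0,0,0,0,0,0]

```text
time: 25.5
tool_pos: [0.5676, 0.049, 0.0313]
tcp_rot: [-2.114, -2.303, -0.016]
wrist_force: [-4.6, 3.7, 6.2]
width: 0.209
```

Run:
```python
from h import *
arc([18,20,20,20,20,20,20,15],C=(.5617,.0805))
```

```text
t 25.5 p [0.5676 0.049  0.0313] xaz 94.88 z [-0.004  0.018 -1.   ] F [-4.61  3.7   6.16] T [ 0.83  0.6  -0.02] w 0.209 q [ 0.03  0.23  1.98  0.02  0.93 -0.07]
rel [ 0.0059 -0.0315] r 0.0321 az -79.4
[[0.0026, 0.0097, 0], [0.0062, 0.0092, 0], [0.009, 0.0066, 0], [0.0107, 0.0031, 0], [0.0111, -0.0007, 0], [0.0102, -0.0045, 0], [0.008, -0.0077, 0], [0.004, -0.0073, 0]] end az 73.59399476016841
```

arm_command:
  slide:
    - [0.0025,0.0095,0]
    - [0.006,0.009,0]
    - [0.009,0.0065,0]
    - [0.0105,0.003,0]
    - [0.011,-0.0005,0]
    - [0.01,-0.0045,0]
    - [0.008,-0.0075,0]
    - [0.004,-0.0075,0]
  angular:
    - [0,-0.6,0.3]
    - [0,0,0]
    - [0,0,0]
    - [0,0,0]
    - [0,0,0]
    - [0,0,0]
    - [0,0,0]
    - [0,0,0]
  hand: [0,0,0,0,0,0,0,0]

```text
time: 26.3
tool_pos: [0.5851, 0.1016, 0.0317]
tcp_rot: [2.129, 2.294, 0.018]
wrist_force: [10.8, 6.1, -9.6]
width: 0.209
```

Run:
```python
from h import *
arc([18,20,20,20,20,20,20,15],C=(.5617,.0805))
```

```text
t 26.3 p [0.5851 0.1016 0.0317] xaz 94.25 z [ 0.017  0.001 -1.   ] F [10.85  6.13 -9.61] T [ 1.08 -1.83  0.05] w 0.209 q [ 0.13  0.26  1.94 -0.    0.92  0.06]
rel [0.0234 0.0211] r 0.0315 az 42.1
[[0.0072, -0.0069, 0], [0.0046, -0.0101, 0], [0.0008, -0.0111, 0], [-0.003, -0.0107, 0], [-0.0065, -0.009, 0], [-0.0092, -0.0062, 0], [-0.0108, -0.0027, 0], [-0.0083, 0.0005, 0]] end az 195.08134232878382
```

arm_command:
  slide:
    - [0.007,-0.007,0]
    - [0.0045,-0.01,0]
    - [0.001,-0.011,0]
    - [-0.003,-0.0105,0]
    - [-0.0065,-0.009,0]
    - [-0.009,-0.006,0]
    - [-0.006,-0.0015,0]
    - [0,0,0]
  angular:
    - [0.6,0,0.5]
    - [0,0,0]
    - [0,0,0]
    - [0,0,0]
    - [0,0,0]
    - [0,0,0]
    - [0,0,0]
    - [0,0,0]
  hand: [0,0,0,0,0,0,0,0]

```text
time: 27.1
tool_pos: [0.5301, 0.0846, 0.0315]
tcp_rot: [2.143, 2.286, 0.016]
wrist_force: [4.9, 2.2, -2.9]
width: 0.202
```

Run:
```python
from h import *
arc([18,20,20,20,20,20,15],C=(.5617,.0805))
cv2.imwrite('pics/w22.png',bot.read_camera('wrist')[:,:,::-1])
```

```text
t 27.1 p [0.5301 0.0846 0.0315] xaz 93.69 z [ 0.013  0.002 -1.   ] F [ 4.87  2.21 -2.95] T [ 0.33 -0.68 -0.05] w 0.202 q [0.11 0.16 2.06 0.   0.9  0.05]
rel [-0.0316  0.0041] r 0.0318 az 172.6
[[-0.01, -0.0005, 0], [-0.0106, 0.0032, 0], [-0.0089, 0.0067, 0], [-0.0061, 0.0093, 0], [-0.0025, 0.0108, 0], [0.0013, 0.011, 0], [0.0035, 0.0076, 0]] end az 305.62688503809807
```

View pics/w22.png

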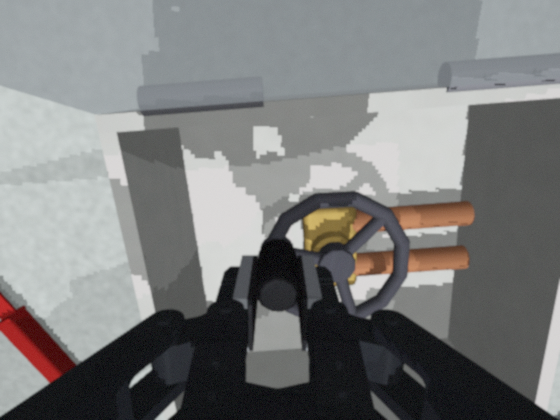

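arm_command:
  slide:
    - [-0.01,-0.0005,0]
    - [-0.0105,0.003,0]
    - [-0.009,0.0065,0]
    - [-0.006,0.0095,0]
    - [-0.0025,0.011,0]
    - [0.0015,0.011,0]
    - [0.0035,0.0075,0]
    - [0,0,0]
  angular:
    - [0.5,0,-1]
    - [0,0,0]
    - [0,0,0]
    - [0,0,0]
    - [0,0,0]
    - [0,0,0]
    - [0,0,0]
    - [0,0,0]
  hand: [0,0,0,0,0,0,0,0]

```text
time: 27.95
tool_pos: [0.5781, 0.0525, 0.0313]
tcp_rot: [-2.127, -2.297, 0.011]
wrist_force: [-0.5, 7.4, 3.5]
width: 0.211
```

Run:
```python
from h import *
arc([12,15,12,10],C=(.5617,.0805))
```

```text
t 27.95 p [0.5781 0.0525 0.0313] xaz 94.42 z [-0.013  0.003 -1.   ] F [-0.46  7.36  3.48] T [ 1.18  0.03 -0.03] w 0.211 q [ 0.05  0.26  1.95  0.    0.95 -0.03]
rel [ 0.0164 -0.028 ] r 0.0324 az -59.7
[[0.0039, 0.0055, 0], [0.0059, 0.0059, 0], [0.0057, 0.0035, 0], [0.0052, 0.0019, 0]] end az -10.669541248577211
```

arm_command:
  slide:
    - [0.004,0.0055,0]
    - [0.006,0.006,0]
    - [0.0055,0.0035,0]
    - [0.005,0.002,0]
    - [0,0,0]
    - [0,0,0]
    - [0,0,0]
    - [0,0,0]
  angular:
    - [-0.5,0,0]
    - [0,0,0]
    - [0,0,0]
    - [0,0,0]
    - [0,0,0]
    - [0,0,0]
    - [0,0,0]
    - [0,0,0]
  hand: [0,0,0,0,0,0,0,0]

```text
time: 28.75
tool_pos: [0.5915, 0.0693, 0.0313]
tcp_rot: [-2.129, -2.296, 0.022]
wrist_force: [-2.8, 2.5, 4.2]
width: 0.211
```

Run:
```python
from h import *
arc([8,8,6],C=(.5617,.0805))
```

```text
t 28.75 p [0.5915 0.0693 0.0313] xaz 94.34 z [-0.017 -0.003 -1.   ] F [-2.76  2.53  4.16] T [0.57 0.11 0.01] w 0.211 q [ 0.08  0.28  1.91 -0.    0.96  0.  ]
rel [ 0.0298 -0.0112] r 0.0318 az -20.6
[[0.0041, 0.0018, 0], [0.0044, 0.001, 0], [0.0033, 0.0003, 0]] end az 1.389770476669895
```

arm_command:
  slide:
    - [0.004,0.002,0]
    - [0.0045,0.001,0]
    - [0.0035,0.0005,0]
    - [0.001,0,0]
    - [0,0,0]
    - [0,0,0]
    - [0,0,0]
    - [0,0,0]
  angular:
    - [-0.5,0,0]
    - [0,0,0]
    - [0,0,0]
    - [0,0,0]
    - [0,0,0]
    - [0,0,0]
    - [0,0,0]
    - [0,0,0]
  hand: [0,0,0,0,0,0,0,0]

```text
time: 29.55
tool_pos: [0.5933, 0.0776, 0.0313]
tcp_rot: [-2.134, -2.305, 0.021]
wrist_force: [-2.2, -0.1, 4.4]
width: 0.211
```

Run:
```python
from h import *
arc([3],C=(.5617,.0805))
cv2.imwrite('pics/w23.png',bot.read_camera('wrist')[:,:,::-1])
```

```text
t 29.55 p [0.5933 0.0776 0.0313] xaz 94.41 z [-0.009 -0.01  -1.   ] F [-2.19 -0.08  4.41] T [-0.02  0.21 -0.01] w 0.211 q [ 0.09  0.28  1.91 -0.01  0.96  0.02]
rel [ 0.0316 -0.0029] r 0.0318 az -5.3
[[0.0016, 0.0005, 0]] end az -2.2670186791850666
```

View pics/w23.png

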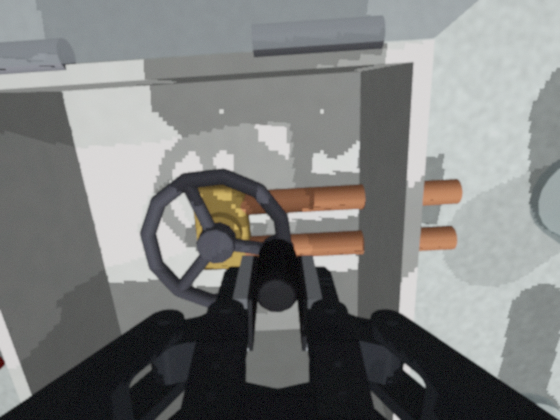

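arm_command:
  slide:
    - [0.004,0,0]
    - [0.004,0,0]
    - [0.002,0,0]
    - [0,0,0]
    - [0,0,0]
    - [0,0,0]
    - [0,0,0]
    - [0,0,0]
  angular:
    - [0,0.4,0]
    - [0,0,0]
    - [0,0,0]
    - [0,0,0]
    - [0,0,0]
    - [0,0,0]
    - [0,0,0]
    - [0,0,0]
  hand: [0,0,0,0,0,0,0,0]

```text
time: 30.4
tool_pos: [0.5927, 0.0866, 0.0313]
tcp_rot: [-2.131, -2.303, 0.017]
wrist_force: [-2.1, -2.2, 4.9]
width: 0.207
```

Run:
```python
from h import *
arc([3],C=(.5617,.0805))
cv2.imwrite('pics/w24.png',bot.read_camera('wrist')[:,:,::-1])
```

```text
t 30.4 p [0.5927 0.0866 0.0313] xaz 94.45 z [-0.01  -0.005 -1.   ] F [-2.07 -2.24  4.95] T [-0.42  0.15  0.  ] w 0.207 q [ 0.11  0.29  1.91 -0.01  0.96  0.03]
rel [0.031  0.0061] r 0.0316 az 11.1
[[0.0017, 0.0002, 0]] end az 14.116400730230694
```

View pics/w24.png

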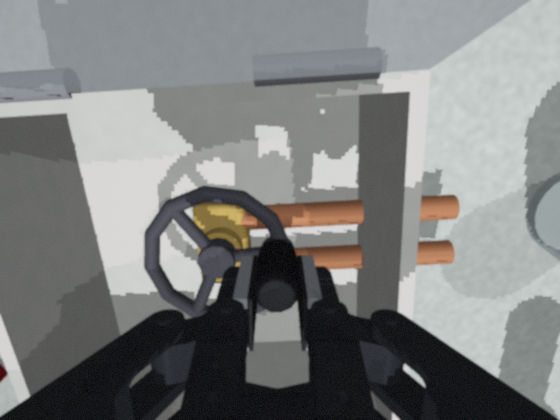

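arm_command:
  slide:
    - [-0.001,0,0]
    - [0,0,0]
    - [0,0,0]
    - [0,0,0]
    - [0,0,0]
    - [0,0,0]
    - [0,0,0]
    - [0,0,0]
  angular:
    - [0,0,0]
    - [0,0,0]
    - [0,0,0]
    - [0,0,0]
    - [0,0,0]
    - [0,0,0]
    - [0,0,0]
    - [0,0,0]
  hand: [0,0,0,0,0,0,0,0]

```text
time: 31.25
tool_pos: [0.5927, 0.0865, 0.0313]
tcp_rot: [-2.131, -2.302, 0.015]
wrist_force: [-1.7, -1.5, 4.9]
width: 0.207
```

Run:
```python
from h import *
s=crank(C=(.5617,.0805));print(s['joint_vel'].round(4))
cv2.imwrite('pics/s25.png',bot.read_camera('scene')[:,:,::-1])
cv2.imwrite('pics/t25.png',bot.read_camera('top')[:,:,::-1])
a=[cv2.imread(f'pics/{n}.png')[140:330,110:420] for n in('w21','w24')]
cv2.imwrite('pics/cmp.png',cv2.resize(np.vstack(a),None,fx=1.5,fy=1.5))
```

```text
t 31.25 p [0.5927 0.0865 0.0313] xaz 94.43 z [-0.01  -0.004 -1.   ] F [-1.7  -1.52  4.92] T [-0.25  0.16  0.02] w 0.207 q [ 0.11  0.29  1.91 -0.    0.96  0.03]
rel [0.031 0.006] r 0.0316 az 11.0
[ 0.001   0.0003 -0.0003 -0.0009 -0.0009  0.0005]
```

View pics/s25.png

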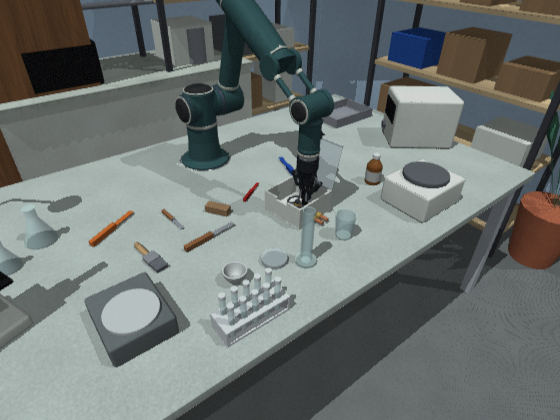

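View pics/t25.png

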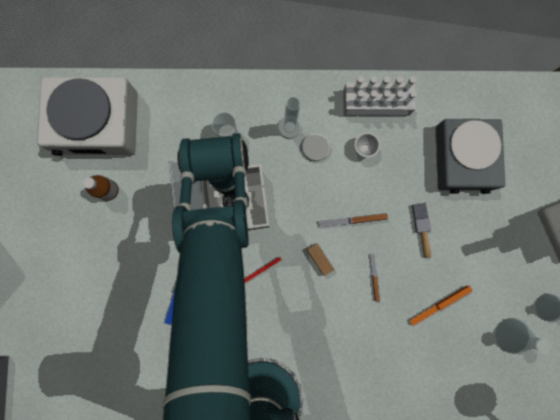

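View pics/cmp.png

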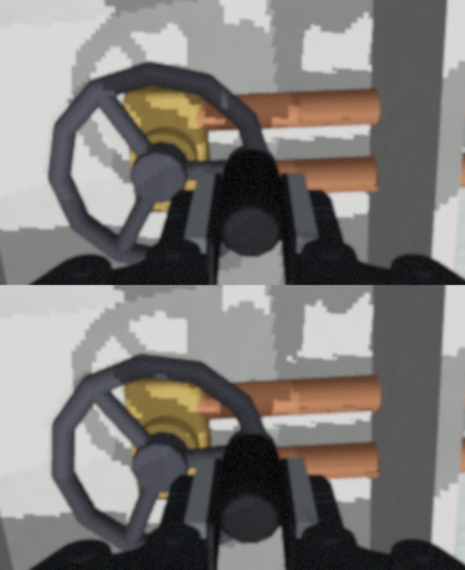

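Run:
```python
from h import *
print(bot.finish_job());st()
```

```text
the job is handed in; nothing more can be done
None
the job is handed in; nothing more can be done
```

I ran the whole sequence and handed the job in at about 31 s. No verdict came back.

**What I did:** I put the lever blade about 31 mm into the notch, raised the cover with it and swung it to about 1.78 rad. I then laid the lever on the bench, wound the wheel clockwise onto its stop and backed it off two turns. The gripper is still on the crank handle.

**Last checks:**
- **Wheel:** it reads about +3.5° past exactly two turns, against the 15° allowed. This compares the final crank direction (11.0°) with its direction when shut (6.0° pushed, 8.5° relaxed). The spokes in the wrist pictures agree to a few degrees.
- **Stop:** I took the wheel as shut from an 18 N reaction at the expected angle.
- **Rest and grip:** joint speeds were about 0.001 rad/s or less, and the fingers were closed to about 18 mm on the 20 mm handle. The grip was set to 40 N; I have no direct reading of the contact force.
- **Cover, lever and bystanders:** the scene and top pictures show the cover standing open, the lever on the bench about 0.3 m from the box, and the bystanders where they started, judged by eye.

**What failed or disagreed:**
- My first grasp closed above the lever handle. The fingertips stood about 25–40 mm higher than the stated tool frame implied, so I used heights corrected from the pictures from then on.
- Short moves missed their target by a few millimetres to about 1 cm, either way. I corrected them with further steps.

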